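Load a jar shaker and set its click timer

ROBOT

A 7-joint arm with a two-finger parallel gripper is mounted at the origin on a cart in front of the work surface, level with it; the furniture and walls round the work are solid. World frame = base frame: x ahead of the robot, y to its left, z up, the work surface at z = 0. Lengths are in m, angles in rad, forces in N, time in s.
With the tool pointing down it reaches from about 0.425 to 0.925 m from the base axis. Payload 6.8 kg.
Tool frame: the origin (TCP) lies on the centre line of the jaws, within the pads' length; the fingertips stand 25 mm ahead of it and the grasp point (between the pads) lies 6 mm ahead of it; z points along the fingers, y is the line along which they close (so a half turn about z gives the same grasp; the last joint's range is limited). The gripper opens to 85 mm and grips with 20 to 120 N. Pads are 22 mm wide; open, the fingers measure 114 mm over their backs; the gripper's body (76 mm by 85 mm) begins 54 mm behind the grasp point. The pads swing forward as they close: fully open they stand 13 mm farther back than shut.
Start: joints at [-1.307, 0.477, 0.022, 1.555, -0.011, 1.109, -0.083], TCP at [0.245, 0.629, 0.256] pointing down, gripper open.
Joint ranges: [-2.96, 2.96], [-0.34, 2.1], [-1.41, 1.46], [0.24, 2.44], [-1.37, 4.51], [0.17, 1.92], [-2.96, 2.96]. Speed limits (rad/s): [2.39, 2.39, 3.14, 3.14, 3.14, 3.14, 3.14].

INTERFACE

Orientations are given as a rotation vector (axis times angle).
In Python, from bench import telemetry, grab_frame, job gives the robot as it stands.
- The arm moves only by the tool apply_moves, never from a script. Its argument "rows" is a list of rows, each a list of 2 entries, a list of its own where there are three numbers: the shift along the tool's x, y, z each as a share of 250 mm, from -1 to 1, then the turn, a rotation vector about the tool's x, y, z each as a share of pi rad, from -1 to 1. A call has 1 to 10 rows; each row is the pose to reach, as a shift and turn from the pose commanded when the call began, along the tool's axes at that moment, turning the shorter way round; what a row does not reach only later rows make up. A row lasts 1/8 s, in which the tool goes at most 62.5 mm and 10.7 degrees, less where a joint would pass 70% of its speed; a pose out of reach is approached as far as the arm can. A call with a number of a shift or a turn outside -1 to 1 is refused whole. A call with a gripper value outside its range is refused whole. "jaw" is the gripper's target within -1 to 1 (fully open at 1, half-way at 0, shut at -1), set as the call begins (left out, the last holds). The fingers move at their own pace and stop on an object; "newtons" is the grip in N (left out, the last holds). Time passes only in rows, so rows that repeat a pose let the fingers close. It gives the time, the measured TCP pose, the force, the opening and the grip force at its end, in the units of the state.
- telemetry.get_obs(): the state, without advancing time (a new reading comes with each control period).
- grab_frame(name): name is "side" or "top"; returns a dict with "frame" (480x640x3 uint8, red, green, blue), "vertical_fov" (degrees; the focal length in pixels is half the picture's height over the tangent of half this angle, whatever the lens; pixels are square), "cx", "cy" (the principal point, pixels), "k1" (the pictures are not rectified: a ray, as slopes to the right and down, at radius r is drawn at 1 + k1 r^2 times it, then the intrinsics apply), "origin" and "attitude" of the camera in the world. Camera axes: x right, y up, looking along -z (the intrinsics and any distortion apply to the point x, -y, -z); pixel columns grow to the right and rows downward; lengths in m; the calibration is good to about 2 mm. A picture is of the moment at which its call begins. There is no depth.
- job.hand_in(): hands the job in; it is judged then, once.
The state is a dict: "clock": time; "joints": joint angles; "qvel": joint speeds; "tau": joint torques, N m; "tcp_pos": TCP position; "orientation": TCP orientation; "contact_force": force on the tool from outside, world axes, zero at the start; "moment": the same for the moment, N m; "grip_width": finger opening in m; "gripper_force": force on a finger pad.
Only numpy, scipy, OpenCV 4.12 (cv2) and the standard library are available. Lean on these libraries where they do the work, as an engineer would, in place of code of your own. Each camera call takes 0.05 s, during which the arm holds its last target. There are 200 camera calls.

TASK

First turn the shaker's click timer anticlockwise right back to its zero stop, so that the shaker cannot run while it is loaded. With the timer at zero, stand every sample jar upright on the shaker's platform; then set the timer by turning it clockwise one click for each jar loaded, and last press the green start button fully down and let it go. Leave the other things on the bench where they are.

Things in the scene. Friction and masses are not known exactly. Their poses are not given: they have to be found in the camera images.
- shaker: Bench orbital shaker, fixed to the bench (does not move by itself): white housing 205 mm (its x) by 250 mm (its y), 42 mm high, with a console strip 62 mm wide along its front (-x) edge, console top 44 mm above the bench, and a rimmed platform behind the console. Origin: middle of the underside on the bench; x points to the back, away from the console, y to its left, z up.
- platform (a point): Middle of the black rubber mat of the shaker's platform, on the mat's upper face, 60 mm above the bench; axes as the shaker's. The mat is flat, 116 mm along x by 236 mm along y inside an aluminium rim 4 mm thick that rises 14 mm above the mat. A jar stands on it freely; five fit easily in one row along y at 44 mm spacing.
- knob_grip (a point): A point on the axis of the shaker's click-timer knob (left side of the console), 22 mm above the knob's underside, about 66 mm above the bench. The knob is a black round skirt 38 mm wide and 6 mm high that carries an upright grip bar 36 mm long, 13 mm thick, from the skirt's top (50 mm above the bench) up to 77 mm above the bench. The x axis of this point runs along the bar to the pointer end (white line on top), y across the bar, z up; it turns with the knob.
- timer_knob (a joint): Angle of the click-timer knob in rad: 0 at its hard zero stop (pointer at the red mark), growing clockwise as seen from above, up to 4.19 at the other stop. It has a detent (click) every 30 degrees (0.5236 rad), the first at the zero stop; between clicks a spring pawl resists with about 0.07 N m and then pulls the knob into the nearest click, where it stays when let go. Nine marks round the dial show the click positions, the red one being zero. It starts 3 to 7 clicks up.
- start_top (a point): Centre of the top of the round green start button, 26 mm wide, on the right side of the console, about 120 mm from the knob. Pushed straight down it travels 6 mm against a spring (5 N when fully down) and comes back up when released.
- start (a joint): Travel of the start button in m: 0 up, 0.006 fully down; pressed counts from 0.004.
- jar_1: Squat amber sample jar with a white screw cap (fixed on), 36 mm in diameter, 34 mm tall, 30 to 65 g, standing on the bench left of the shaker. Origin: centre of its underside; z up. Always there.
- jar_2: Squat amber sample jar with a white screw cap (fixed on), 36 mm in diameter, 34 mm tall, 30 to 65 g, standing on the bench left of the shaker. Origin: centre of its underside; z up. Always there.
- jar_3: Squat amber sample jar with a white screw cap (fixed on), 36 mm in diameter, 34 mm tall, 30 to 65 g, standing on the bench left of the shaker. Origin: centre of its underside; z up. May be absent (then None): there are three to five jars in all.
- jar_4: Squat amber sample jar with a white screw cap (fixed on), 36 mm in diameter, 34 mm tall, 30 to 65 g, standing on the bench left of the shaker. Origin: centre of its underside; z up. May be absent (then None): there are three to five jars in all.
- jar_5: Squat amber sample jar with a white screw cap (fixed on), 36 mm in diameter, 34 mm tall, 30 to 65 g, standing on the bench left of the shaker. Origin: centre of its underside; z up. May be absent (then None): there are three to five jars in all.
- beaker: Clear 100 ml beaker, 54 mm wide, 66 mm tall, standing at the back; a bystander. Origin: centre of its underside.
- cylinder_50: Clear measuring cylinder, foot 62 mm wide, 158 mm tall, standing at the back; a bystander. Origin: centre of its underside.
- timer: Small white digital timer box, not part of the shaker, 38 x 64 x 62 mm, at the back left; a bystander. Origin: centre of its underside.
- cotton_thread: Spool of thread, 39 mm in diameter, 36 mm tall, at the front left; a bystander. Origin: centre of its underside.
Things that resemble listed ones, but are neither listed nor needed, are in the scene too. What is shaped like the jar_3 but yellow is not meant.

How it is judged:
On the way, in this order (a step that is already met when the one before it is completed fails the run):
1. the timer knob is back at its zero stop (within 0.12 rad) (value of joint timer_knob below 0.12 rad), for 0.2 s.
2. every jar stands upright on the platform, with the timer still at zero (x of jar_1 in the frame of platform between -0.053 and 0.053 m and y of jar_1 in the frame of platform between -0.112 and 0.112 m and z of jar_1 in the frame of platform between -0.006 and 0.006 m and angle between each of jar_1, jar_2, jar_3, jar_4, jar_5's own z axis and vertical below 0.12 rad and linear speed of each of jar_1, jar_2, jar_3, jar_4, jar_5 below 0.03 m/s and x of jar_2 in the frame of platform between -0.053 and 0.053 m and y of jar_2 in the frame of platform between -0.112 and 0.112 m and z of jar_2 in the frame of platform between -0.006 and 0.006 m and x of jar_3 in the frame of platform between -0.053 and 0.053 m and y of jar_3 in the frame of platform between -0.112 and 0.112 m and z of jar_3 in the frame of platform between -0.006 and 0.006 m and x of jar_4 in the frame of platform between -0.053 and 0.053 m and y of jar_4 in the frame of platform between -0.112 and 0.112 m and z of jar_4 in the frame of platform between -0.006 and 0.006 m and x of jar_5 in the frame of platform between -0.053 and 0.053 m and y of jar_5 in the frame of platform between -0.112 and 0.112 m and z of jar_5 in the frame of platform between -0.006 and 0.006 m and value of joint timer_knob below 0.12 rad), for 0.3 s.
3. the timer stands as many clicks clockwise of zero as there are jars (within 0.15 rad; the height terms below only ask whether a jar is there) (value of joint timer_knob below 2.768 rad and (height (world z) of jar_3 above -50 m or value of joint timer_knob below 2.2444 rad) and (height (world z) of jar_4 above -50 m or value of joint timer_knob below 2.2444 rad) and (height (world z) of jar_5 above -50 m or value of joint timer_knob below 2.2444 rad) and (height (world z) of any of jar_3, jar_4 above -50 m or value of joint timer_knob below 1.7208 rad) and (height (world z) of any of jar_3, jar_5 above -50 m or value of joint timer_knob below 1.7208 rad) and (height (world z) of any of jar_4, jar_5 above -50 m or value of joint timer_knob below 1.7208 rad) and (value of joint timer_knob above 2.468 rad or (height (world z) of jar_3 below -50 m and value of joint timer_knob above 1.9444 rad) or (height (world z) of jar_4 below -50 m and value of joint timer_knob above 1.9444 rad) or (height (world z) of jar_5 below -50 m and value of joint timer_knob above 1.9444 rad) or (height (world z) of each of jar_3, jar_4 below -50 m and value of joint timer_knob above 1.4208 rad) or (height (world z) of each of jar_3, jar_5 below -50 m and value of joint timer_knob above 1.4208 rad) or (height (world z) of each of jar_4, jar_5 below -50 m and value of joint timer_knob above 1.4208 rad))), for 0.5 s.
4. the start button is pressed down (4 mm or more) (value of joint start above 0.004 m), for 0.05 s.
At the end, for the whole second after the job is handed in: Every jar stands upright (within 0.12 rad) and at rest on the platform's mat inside the rim, the timer knob stands on the click whose number from zero equals the number of jars (within 0.15 rad), and the start button has been pressed last and is up again (all of step 3 and x of jar_1 in the frame of platform between -0.053 and 0.053 m and y of jar_1 in the frame of platform between -0.112 and 0.112 m and z of jar_1 in the frame of platform between -0.006 and 0.006 m and angle between each of jar_1, jar_2, jar_3, jar_4, jar_5's own z axis and vertical below 0.12 rad and linear speed of each of jar_1, jar_2, jar_3, jar_4, jar_5 below 0.03 m/s and x of jar_2 in the frame of platform between -0.053 and 0.053 m and y of jar_2 in the frame of platform between -0.112 and 0.112 m and z of jar_2 in the frame of platform between -0.006 and 0.006 m and x of jar_3 in the frame of platform between -0.053 and 0.053 m and y of jar_3 in the frame of platform between -0.112 and 0.112 m and z of jar_3 in the frame of platform between -0.006 and 0.006 m and x of jar_4 in the frame of platform between -0.053 and 0.053 m and y of jar_4 in the frame of platform between -0.112 and 0.112 m and z of jar_4 in the frame of platform between -0.006 and 0.006 m and x of jar_5 in the frame of platform between -0.053 and 0.053 m and y of jar_5 in the frame of platform between -0.112 and 0.112 m and z of jar_5 in the frame of platform between -0.006 and 0.006 m and value of joint start below 0.002 m); the robot touches nothing.
It fails at once if a bystander (beaker, measuring cylinder, timer box, thread spool) is shifted by more than 40 mm (distance of any of beaker, cylinder_50, timer, cotton_thread from where it was at the start of the episode above 0.04 m).
Of jar_3, jar_4, jar_5 only 1 to 3 are there at a start; the rules pass over those that are not, and their reading is None.
At some moment in a run one of jar_1, jar_2, jar_3, jar_4, jar_5 may be knocked a few centimetres aside while the robot is not near it.
It also fails if it takes over 210 s, if anything falls off the work surface, if the arm or the gripper's body presses on something with over 40 N, if the wrist force passes 120 N, or if a joint passes its speed limit or range.

## Working session

There is one attempt and no reset: what is moved stays moved. The work goes in short steps, Python scripts to look and compute and a tool call to move; the robot and the scene stay as the last step left them, time stands still between calls to the robot, and variables do not carry over. Pictures are saved under pics/ and viewed, at most 14 in all, crops included, and the job is handed in when it is done.

Besides the shell and the picture viewer there is one more tool, called after ">>>" as name(argument=value, ...) on one line, values as JSON. apply_moves: Moves the arm, as the interface text tells. Its arguments: {"type":"object","properties":{"rows":{"type":"array"},"jaw":{"type":"number"},"newtons":{"type":"number"}},"required":["rows"]}

```bash
ls; mkdir -p pics; cat > h.py <<'E'
import numpy as np, cv2
from bench import telemetry, grab_frame, job
from scipy.spatial.transform import Rotation as R
def att(a):
    a=np.array(a,float)
    if a.shape==(3,3): return a
    return R.from_rotvec(a).as_matrix() if a.size==3 else R.from_quat(a).as_matrix()
def snap(n,path=None):
    f=grab_frame(n)
    if path: cv2.imwrite(path,f['frame'][:,:,::-1])
    return f
def foc(f): return f['frame'].shape[0]/2/np.tan(np.radians(f['vertical_fov'])/2)
def ray(f,u,v):
    F=foc(f);d=np.array([(u-f['cx'])/F,(v-f['cy'])/F]);s=d.copy()
    for _ in range(30): s=d/(1+f['k1']*(s@s))
    return att(f['attitude'])@np.array([s[0],-s[1],-1.])
def onz(f,u,v,z):
    o=np.array(f['origin']);r=ray(f,u,v);return o+r*(z-o[2])/r[2]
def proj(f,p):
    c=att(f['attitude']).T@(np.array(p)-f['origin']);s=np.array([c[0],-c[1]])/-c[2]
    return s*(1+f['k1']*(s@s))*foc(f)+[f['cx'],f['cy']]
E
python3 - <<'E'
from h import *
for n in('top','side'):
    f=snap(n,f'pics/{n}0.png'); print(n,{k:v for k,v in f.items() if k!='frame'})
print(telemetry.get_obs())
E
```

```text
pics
top {'vertical_fov': 48.51294592975669, 'cx': 320.05498879576754, 'cy': 236.5274351381311, 'k1': -0.09634470214316744, 'origin': array([0.41076385, 0.15800499, 1.18881846]), 'attitude': array([ 0.10623632, -0.1178381 , -1.55720948])}
side {'vertical_fov': 49.26465713427702, 'cx': 317.03542955135975, 'cy': 231.0962342687657, 'k1': -0.058390683496161645, 'origin': array([0.56251777, 1.06082073, 0.64794843]), 'attitude': array([-0.03397837, -1.50087696, -2.74644632])}
{'clock': 0.1, 'joints': array([-1.30710012,  0.47772632,  0.02237094,  1.55632976, -0.01150337,
        1.10926761, -0.08311012]), 'qvel': array([-0.00066047, -0.00185699,  0.000163  , -0.00188224, -0.00030539,
       -0.00072974, -0.00139016]), 'tau': array([ 4.18531694e-03, -5.97760391e+01,  1.61370814e+00, -2.81953222e+01,
        1.28370340e-02,  5.16334185e-03, -1.54396645e-05]), 'tcp_pos': array([0.24506996, 0.62843328, 0.25542712]), 'orientation': array([-5.80651779e-01, -3.08729092e+00,  2.50258233e-03]), 'contact_force': array([ 0.13856777,  0.57228717, -0.36970546]), 'moment': array([ 0.00805058, -0.0726155 , -0.00922346]), 'gripper_force': 0.0, 'grip_width': 0.08578054554137952}
```

View pics/top0.png

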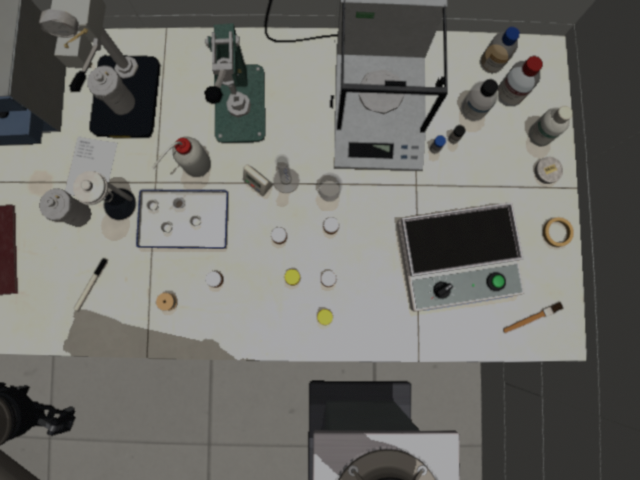

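View pics/side0.png

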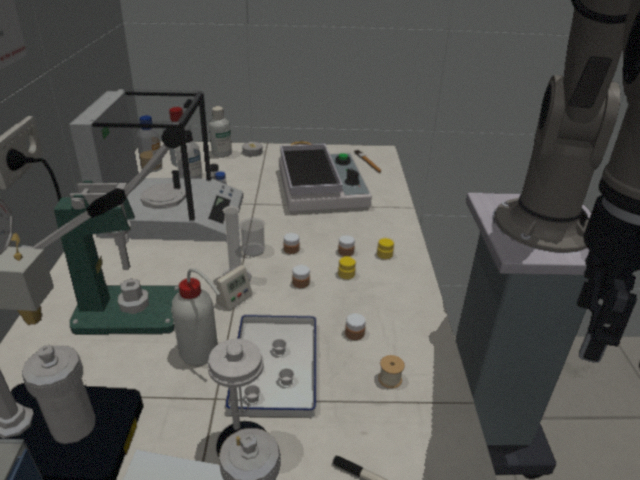

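Top view: white-capped jars at (279,235), (331,225), (328,278) and (215,279), so four. Look-alikes to leave are the yellow caps at (292,276) and (325,316), the weights on the tray near (180,215), and the spool at (166,301). The knob is at (442,289) and the green button at (497,281). The side view shows the same four jars.

```bash
cat >> h.py <<'E'
def blobs(m,amin,amax):
    n,l,s,c=cv2.connectedComponentsWithStats(m.astype(np.uint8))
    return [(c[i].round(1),int(s[i,4])) for i in range(1,n) if amin<s[i,4]<amax]
def jars(f):
    im=f['frame'];hsv=cv2.cvtColor(im,cv2.COLOR_RGB2HSV);out=[]
    g=cv2.medianBlur(im[:,:,2],3)
    for c in cv2.HoughCircles(g,cv2.HOUGH_GRADIENT,1,12,param1=80,param2=9,minRadius=6,maxRadius=11)[0]:
        out.append(c.round(1))
    return out
E
python3 - <<'E'
from h import *
f=snap('top');im=f['frame'];hsv=cv2.cvtColor(im,cv2.COLOR_RGB2HSV)
A=im[190:340,190:390];B=im[195:315,390:540]
out=np.zeros((600,800,3),np.uint8)
a=cv2.resize(A,(400,300),interpolation=cv2.INTER_CUBIC);out[:300,:400]=a
b=cv2.resize(im[265:315,410:480],(560,400),interpolation=cv2.INTER_CUBIC)
out[:300,400:]=cv2.resize(im[200:312,391:540],(400,300),interpolation=cv2.INTER_CUBIC)
out[300:,:420]=b[:300,:420]
s=snap('side');out[300:,430:]=cv2.resize(s['frame'][225:345,270:410],(370,300),interpolation=cv2.INTER_CUBIC)
cv2.imwrite('pics/c1.png',out[:,:,::-1])
for c in jars(f):
    if 190<c[0]<360 and 200<c[1]<340: print(c,onz(f,c[0],c[1],.034).round(3),hsv[int(c[1]),int(c[0])])
gm=(hsv[:,:,0]>50)&(hsv[:,:,0]<80)&(hsv[:,:,1]>150)&(hsv[:,:,2]>90)
for c,a in blobs(gm,20,2000): print('green',c,a,onz(f,*c,.05).round(3))
dk=hsv[:,:,2]<60; dk[:,:395]=0;dk[:,530:]=0;dk[:200]=0;dk[315:]=0
for c,a in blobs(dk,40,9000): print('dark',c,a,onz(f,*c,.06).round(4))
# mat corners
n,l,st,ce=cv2.connectedComponentsWithStats(dk.astype(np.uint8));i=1+np.argmax(st[1:,4])
r=cv2.minAreaRect(np.argwhere(l==i)[:,::-1].astype(np.float32));P=[onz(f,*p,.06) for p in cv2.boxPoints(r)]
print(np.round(P,3),[np.linalg.norm(P[k]-P[k-1]).round(3) for k in range(4)],np.mean(P,0).round(4))
E
```

```text
[327.5 279.5   8.2] [0.483 0.133 0.034] [105   3 167]
[323.5 316.5   8.8] [0.403 0.141 0.034] [ 30 151 165]
[279.5 236.5   8. ] [0.576 0.239 0.034] [120   2 167]
[214.5 279.5   8.8] [0.48  0.379 0.034] [120   3 167]
[292.5 277.5   7.4] [0.487 0.209 0.034] [ 30 156 165]
[330.5 220.5  10.4] [0.613 0.128 0.034] [105   3 167]
[326.5 202.5   9.3] [0.653 0.137 0.034] [ 21  31 158]
[281.5 200.5   6.3] [0.657 0.236 0.034] [ 20  29 158]
[194.5 221.5   6.2] [0.607 0.428 0.034] [  0   0 162]
green [499.7 279.4] 47 [ 0.485 -0.24   0.05 ]
dark [461.5 239.2] 5401 [ 0.5708 -0.155   0.06  ]
dark [493.2 281.5] 147 [ 0.4799 -0.2219  0.06  ]
dark [441.2 289.6] 208 [ 0.462  -0.1084  0.06  ]
[[ 0.608 -0.033  0.06 ]
 [ 0.646 -0.268  0.06 ]
 [ 0.534 -0.28   0.06 ]
 [ 0.498 -0.048  0.06 ]] [np.float64(0.111), np.float64(0.238), np.float64(0.113), np.float64(0.235)] [ 0.5716 -0.1572  0.06  ]
```

View pics/c1.png

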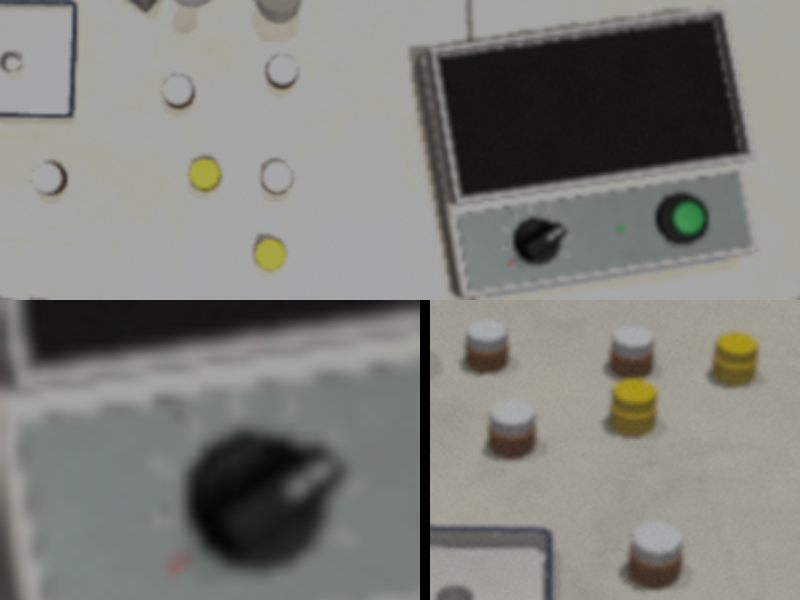

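```bash
cat >> h.py <<'E'
def yaw(o): 
    y=R.from_rotvec(o['orientation']).as_matrix()[:,1]; return np.degrees(np.arctan2(y[1],y[0]))
def to(p,yw):
    o=telemetry.get_obs();M=R.from_rotvec(o['orientation']).as_matrix()
    a=np.radians(yw);y=np.array([np.cos(a),np.sin(a),0]);z=np.array([0,0,-1.]);T=np.c_[np.cross(y,z),y,z]
    print('to',p,yw,'shift',(M.T@(np.array(p)-o['tcp_pos'])/.25).round(3),'turn',(R.from_matrix(M.T@T).as_rotvec()/np.pi).round(3))
E
python3 - <<'E'
from h import *
f=snap('top');im=f['frame'].astype(int)
a=onz(f,446.5,289,.077);b=onz(f,451.9,285.25,.077);d=b-a;print('ptr',a,b,np.degrees(np.arctan2(d[1],d[0])))
r=onz(f,432.1,298.1,.045)
# skirt centre: dark blob minus; print options
x0,y0=425,270;sub=im[y0:310,x0:462]
red=(sub[:,:,0]-sub[:,:,1]>20)
for c,n in blobs(red,1,99): c=c+[x0,y0];print('red',c,n,onz(f,*c,.045));r=onz(f,*c,.045)
c=onz(f,442.2,290,.05);print('skirt',c)
for k in (c,a-d/np.linalg.norm(d)*.006): e=r-k;print(k,'redang',np.degrees(np.arctan2(e[1],e[0])),np.linalg.norm(e))
gb=blobs((im[:,:,1]-im[:,:,0]>60),20,500);print(gb,[onz(f,*q,.058) for q,_ in gb])
s=snap('side',None)
for p in (c*[1,1,0]+[0,0,.066],):print('side knob px',proj(s,p))
for p in [(.483,.133,.034),(.576,.239,.034),(.48,.379,.034),(.606,.128,.034)]:print(proj(s,p))
o=telemetry.get_obs();print(yaw(o));to([.462,-.11,.2],-13)
E
```

```text
ptr [ 0.46258844 -0.11568003  0.077     ] [ 0.4705155  -0.12732334  0.077     ] -55.75197833467115
red [431.7 297.7] 3 [ 0.44520744 -0.09099216  0.045     ]
skirt [ 0.46164849 -0.11293702  0.05      ]
[ 0.46164849 -0.11293702  0.05      ] redang 126.84049151381973 0.02787265138996141
[ 0.45921178 -0.11072038  0.077     ] redang 125.3695526678172 0.04011638250715797
[(array([498. , 280.9]), 91)] [array([ 0.48141139, -0.23315162,  0.058     ])]
side knob px [351.64069105 174.04252595]
[347.19849249 239.13344615]
[302.31769982 268.14574361]
[355.78278598 317.56128828]
[289.46640327 236.66062595]
68.69846892401239
to [0.462, -0.11, 0.2] -13 shift [-1.882 -2.438  0.225] turn [-0.     0.     0.454]
```

Six clicks up (pointer −56°, red mark 126°). Moving over to the knob.

>>> apply_moves(rows=[[[-0.627, -0.813, 0], [0, 0, 0]], [[-0.627, -0.813, 0], [0, 0, 0]], [[-0.627, -0.813, 0], [0, 0, 0]], [[-0.627, -0.813, 0], [0, 0, 0]], [[-0.627, -0.813, 0], [0, 0, 0]], [[-0.627, -0.813, 0], [0, 0, 0]]], jaw=-0.3, newtons=60)

```text
clock: 1.05
tcp_pos: [0.3176, 0.3827, 0.2567]
orientation: [0.582, 3.087, 0.002]
contact_force: [-0.4, 0.9, -0.4]
grip_width: 0.0304
gripper_force: 0.0
```

>>> apply_moves(rows=[[[-0.627, -0.813, 0], [0, 0, 0]], [[-0.627, -0.813, 0], [0, 0, 0]], [[-0.627, -0.813, 0], [0, 0, 0]], [[-0.627, -0.813, 0], [0, 0, 0]], [[-0.627, -0.813, 0], [0, 0, 0]], [[-0.627, -0.813, 0], [0, 0, 0]]])

```text
clock: 1.8
tcp_pos: [0.39, 0.1378, 0.2565]
orientation: [0.579, 3.087, 0.001]
contact_force: [-0.4, 0.3, 0.2]
grip_width: 0.0302
gripper_force: 0.0
```

>>> apply_moves(rows=[[[-0.627, -0.813, 0], [0, 0, 0]], [[-0.627, -0.813, 0], [0, 0, 0]], [[-0.627, -0.813, 0], [0, 0, 0]], [[-0.627, -0.813, 0], [0, 0, 0]], [[-0.627, -0.813, 0], [0, 0, 0]], [[-0.627, -0.813, 0], [0, 0, 0]]])

```text
clock: 2.55
tcp_pos: [0.4627, -0.1081, 0.256]
orientation: [-0.577, -3.088, 0.0]
contact_force: [-0.3, 0.1, 0.4]
grip_width: 0.0298
gripper_force: 0.0
```

```bash
python3 - <<'E'
from h import *
o=telemetry.get_obs();print(o['joints'].round(2),o['tcp_pos'],yaw(o),o['grip_width']);to([.4605,-.1122,.15],-13)
E
```

```text
[-0.41  0.15  0.57  2.05 -0.1   0.97  1.41] [ 0.46266957 -0.10807982  0.25596259] 68.83902552694953 0.02983209749242446
to [0.4605, -0.1122, 0.15] -13 shift [ 0.002 -0.018  0.424] turn [-0.    -0.     0.455]
```

>>> apply_moves(rows=[[[0, -0.01, 0.2], [0, 0, 0.59]], [[0, -0.01, 0.2], [0, 0, 0.59]], [[0, -0.01, 0.2], [0, 0, 0.59]], [[0, -0.01, 0.2], [0, 0, 0.59]], [[0, -0.01, 0.2], [0, 0, 0.59]], [[0, -0.01, 0.2], [0, 0, 0.59]], [[0, -0.01, 0.2], [0, 0, 0.59]], [[0, -0.01, 0.2], [0, 0, 0.59]], [[0, -0.01, 0.2], [0, 0, 0.59]], [[0, -0.01, 0.2], [0, 0, 0.59]]])

```text
clock: 3.8
tcp_pos: [0.4613, -0.1089, 0.2059]
orientation: [-2.816, -1.388, 0.0]
contact_force: [0.5, -0.4, 0.3]
grip_width: 0.03
gripper_force: 0.0
```

>>> apply_moves(rows=[[[0, 0, 0.2], [0, 0, 0.594]], [[0, 0, 0.2], [0, 0, 0.594]], [[0, 0, 0.2], [0, 0, 0.594]], [[0, 0, 0.2], [0, 0, 0.594]], [[0, 0, 0.2], [0, 0, 0.594]], [[0, 0, 0.2], [0, 0, 0.594]], [[0, 0, 0.2], [0, 0, 0.594]], [[0, 0, 0.2], [0, 0, 0.594]], [[0, 0, 0.2], [0, 0, 0.594]], [[0, 0, 0.2], [0, 0, 0.594]]])

```text
clock: 5.05
tcp_pos: [0.4613, -0.1089, 0.1553]
orientation: [-2.792, 1.437, 0.004]
contact_force: [-0.7, 0.3, 0.3]
grip_width: 0.0297
gripper_force: 0.0
```

```bash
python3 - <<'E'
from h import *
o=telemetry.get_obs();print(o['joints'].round(2),o['tcp_pos'],yaw(o),o['grip_width']);to([.4605,-.1122,.079],-145)
f=snap('side');im=f['frame']
cv2.imwrite('pics/s1.png',cv2.resize(im[80:230,250:450],(800,600),interpolation=cv2.INTER_CUBIC)[:,:,::-1])
E
```

```text
[-0.84  0.7   1.33  2.17 -0.85  0.98 -1.54] [ 0.46127939 -0.1089049   0.155266  ] -144.47848905450243 0.029740058309645954
to [0.4605, -0.1122, 0.079] -145 shift [0.01  0.01  0.305] turn [0.    0.001 0.003]
```

View pics/s1.png

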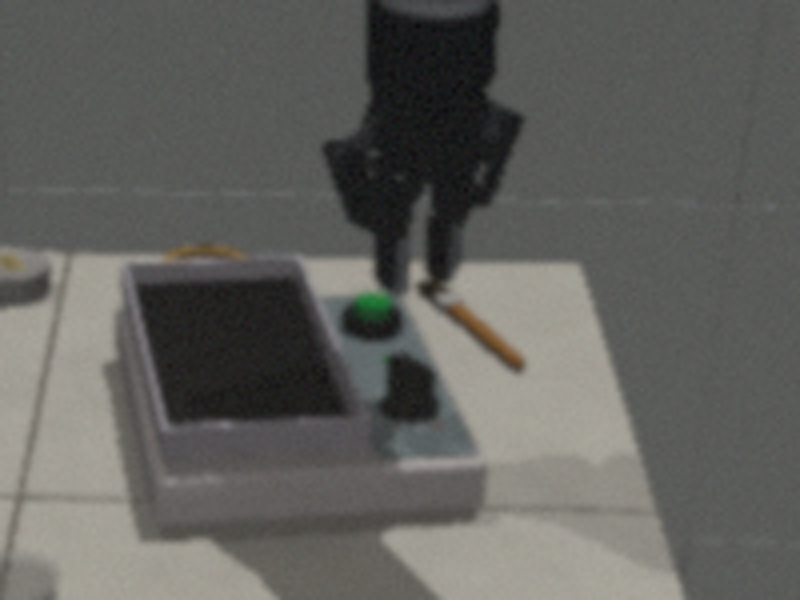

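Side view: the knob is at crop (410,390), i.e. px (352,177), which matches the prediction. The gripper is above it and aligned. Descend and grip.

>>> apply_moves(rows=[[[0.01, 0.01, 0.1], [0, 0, 0.003]], [[0.01, 0.01, 0.2], [0, 0, 0.003]], [[0.01, 0.01, 0.26], [0, 0, 0.003]], [[0.01, 0.01, 0.3], [0, 0, 0.003]], [[0.01, 0.01, 0.305], [0, 0, 0.003]], [[0.01, 0.01, 0.305], [0, 0, 0.003]]])

```text
clock: 5.85
tcp_pos: [0.4606, -0.1159, 0.0804]
orientation: [-2.787, 1.449, -0.001]
contact_force: [0.9, 1.3, -0.1]
grip_width: 0.03
gripper_force: 0.0
```

>>> apply_moves(rows=[[[0, 0, 0], [0, 0, 0]], [[0, 0, 0], [0, 0, 0]], [[0, 0, 0], [0, 0, 0]], [[0, 0, 0], [0, 0, 0]], [[0, 0, 0], [0, 0, 0]], [[0, 0, 0], [0, 0, 0]]], jaw=-1, newtons=40)

```text
clock: 6.6
tcp_pos: [0.4615, -0.1155, 0.0807]
orientation: [-2.786, 1.448, -0.002]
contact_force: [1.5, 3.0, 6.3]
grip_width: 0.012
gripper_force: 42.4
```

>>> apply_moves(rows=[[[0, 0, 0], [0, 0, 0]], [[0, 0, 0], [0, 0, 0]]], jaw=-0.5)

```text
clock: 6.85
tcp_pos: [0.4598, -0.1161, 0.0799]
orientation: [2.786, -1.45, -0.001]
contact_force: [-0.2, -0.5, 0.2]
grip_width: 0.0215
gripper_force: 0.0
```

```bash
python3 - <<'E'
from h import *
o=telemetry.get_obs();print(o['joints'].round(2),o['tcp_pos'],yaw(o),o['grip_width']);to([.4605,-.1122,.08],-145)
E
```

```text
[-0.71  0.78  1.14  2.21 -1.01  0.85 -1.43] [ 0.45984852 -0.11605341  0.07994601] -144.98363774876074 0.02148496129003069
to [0.4605, -0.1122, 0.08] -145 shift [-0.011 -0.011 -0.   ] turn [0. 0. 0.]
```

>>> apply_moves(rows=[[[-0.011, -0.008, 0], [0, 0, 0]], [[-0.011, -0.008, 0], [0, 0, 0]], [[-0.011, -0.008, 0], [0, 0, 0]]])

```text
clock: 7.22
tcp_pos: [0.4603, -0.1124, 0.08]
orientation: [2.787, -1.449, -0.0]
contact_force: [0.6, 1.0, 0.6]
grip_width: 0.0215
gripper_force: 0.0
```

>>> apply_moves(rows=[[[0, 0, 0], [0, 0, 0]], [[0, 0, 0], [0, 0, 0]], [[0, 0, 0], [0, 0, 0]], [[0, 0, 0], [0, 0, 0]]], jaw=-1)

```text
clock: 7.72
tcp_pos: [0.4601, -0.1128, 0.0801]
orientation: [2.786, -1.45, -0.0]
contact_force: [-3.8, -1.5, 5.0]
grip_width: 0.0123
gripper_force: 39.7
```

>>> apply_moves(rows=[[[0, 0, 0], [0, 0, -0.05]], [[0, 0, 0], [0, 0, -0.1]], [[0, 0, 0], [0, 0, -0.15]], [[0, 0, 0], [0, 0, -0.17]], [[0, 0, 0], [0, 0, -0.17]]])

```text
clock: 8.35
tcp_pos: [0.4598, -0.1129, 0.0801]
orientation: [3.07, -0.665, -0.001]
contact_force: [-4.3, -3.0, 4.6]
grip_width: 0.0121
gripper_force: 40.4
```

```bash
python3 - <<'E'
from h import *
o=telemetry.get_obs();print(o['joints'].round(2),o['tcp_pos'],yaw(o),o['grip_width'],o['contact_force'],o['moment'])
E
```

```text
[-0.66  0.68  1.03  2.21 -0.9   0.76 -1.  ] [ 0.45981723 -0.11293759  0.08012286] -114.42718963673626 0.012129024593925545 [-4.3260739  -2.99045674  4.59879384] [-0.63160007  0.87009549  0.12451956]
```

>>> apply_moves(rows=[[[0, 0, 0], [0, 0, -0.055]], [[0, 0, 0], [0, 0, -0.11]], [[0, 0, 0], [0, 0, -0.165]], [[0, 0, 0], [0, 0, -0.22]], [[0, 0, 0], [0, 0, -0.275]], [[0, 0, 0], [0, 0, -0.33]], [[0, 0, 0], [0, 0, -0.385]], [[0, 0, 0], [0, 0, -0.44]], [[0, 0, 0], [0, 0, -0.495]], [[0, 0, 0], [0, 0, -0.5]]])

```text
clock: 9.6
tcp_pos: [0.46, -0.1136, 0.0801]
orientation: [2.641, 1.7, -0.001]
contact_force: [-3.4, -5.8, 3.8]
grip_width: 0.0122
gripper_force: 40.4
```

>>> apply_moves(rows=[[[0, 0, 0], [0, 0, -0.055]], [[0, 0, 0], [0, 0, -0.11]], [[0, 0, 0], [0, 0, -0.165]], [[0, 0, 0], [0, 0, -0.22]], [[0, 0, 0], [0, 0, -0.275]], [[0, 0, 0], [0, 0, -0.33]], [[0, 0, 0], [0, 0, -0.33]]])

```text
clock: 10.48
tcp_pos: [0.4605, -0.1135, 0.0801]
orientation: [1.455, 2.784, -0.0]
contact_force: [-0.4, -5.8, 2.5]
grip_width: 0.0121
gripper_force: 40.3
```

```bash
python3 - <<'E'
from h import *
o=telemetry.get_obs();print(o['joints'].round(2),o['tcp_pos'],yaw(o),o['grip_width'],o['contact_force'],o['moment'])
E
```

```text
[-0.17  0.44  0.35  2.18 -0.27  0.56  0.98] [ 0.46048941 -0.11352272  0.08012587] 34.81803971996429 0.012112474896109752 [-0.40255537 -5.80889265  2.54761659] [-1.15210797  0.38259108  0.1347361 ]
```

Now push on into the stop, watching the moment.

>>> apply_moves(rows=[[[0, 0, 0], [0, 0, -0.02]], [[0, 0, 0], [0, 0, -0.03]], [[0, 0, 0], [0, 0, -0.04]], [[0, 0, 0], [0, 0, -0.04]]])

```text
clock: 10.98
tcp_pos: [0.4604, -0.1133, 0.0802]
orientation: [1.282, 2.868, -0.0]
contact_force: [-2.6, -4.3, 4.8]
grip_width: 0.0122
gripper_force: 48.2
```

```bash
python3 - <<'E'
from h import *
o=telemetry.get_obs();print(o['joints'].round(2),o['tcp_pos'],yaw(o),o['grip_width'],o['contact_force'],o['moment'])
E
```

```text
[-0.15  0.43  0.31  2.18 -0.25  0.56  1.08] [ 0.46042798 -0.11329625  0.08017951] 41.837891603458154 0.01215504159516758 [-2.58459057 -4.25775605  4.76228506] [-1.07879948  0.59003664 -0.84089176]
```

The moment about z jumped from 0.13 to −0.84 N m, so the knob is on its stop. Release, lift and look.

>>> apply_moves(rows=[[[0, 0, 0], [0, 0, 0.02]], [[0, 0, 0], [0, 0, 0.04]], [[0, 0, 0], [0, 0, 0.04]]], jaw=-0.4)

```text
clock: 11.35
tcp_pos: [0.4607, -0.1114, 0.0799]
orientation: [-1.45, -2.787, -0.001]
contact_force: [0.5, -0.2, 0.1]
grip_width: 0.0257
gripper_force: 0.0
```

>>> apply_moves(rows=[[[0, 0, -0.15], [0, 0, 0]], [[0, 0, -0.35], [0, 0, 0]], [[0, 0, -0.55], [0, 0, 0]], [[0.8, 0, -0.55], [0, 0, 0]], [[0.8, 0, -0.55], [0, 0, 0]], [[0.8, 0, -0.55], [0, 0, 0]], [[0.8, 0, -0.55], [0, 0, 0]], [[0.8, 0, -0.55], [0, 0, 0]]])

```text
clock: 12.35
tcp_pos: [0.3451, 0.0524, 0.2177]
orientation: [-1.445, -2.789, -0.001]
contact_force: [-0.4, -0.5, 0.4]
grip_width: 0.026
gripper_force: 0.0
```

```bash
python3 - <<'E'
from h import *
o=telemetry.get_obs();print(o['joints'].round(2),o['tcp_pos'],yaw(o),o['grip_width'])
f=snap('top');im=f['frame'];out=np.zeros((600,800,3),np.uint8)
out[:,:600]=cv2.resize(im[265:315,415:465],(600,600),interpolation=cv2.INTER_CUBIC)
out[:160,600:]=cv2.resize(im[190:350,190:390],(200,160))
cv2.imwrite('pics/k2.png',out[:,:,::-1])
E
```

```text
[-0.61 -0.04  0.27  2.32  0.02  0.86  0.27] [0.34513143 0.05237966 0.21768546] 35.22541226645944 0.02601526101216619
```

View pics/k2.png

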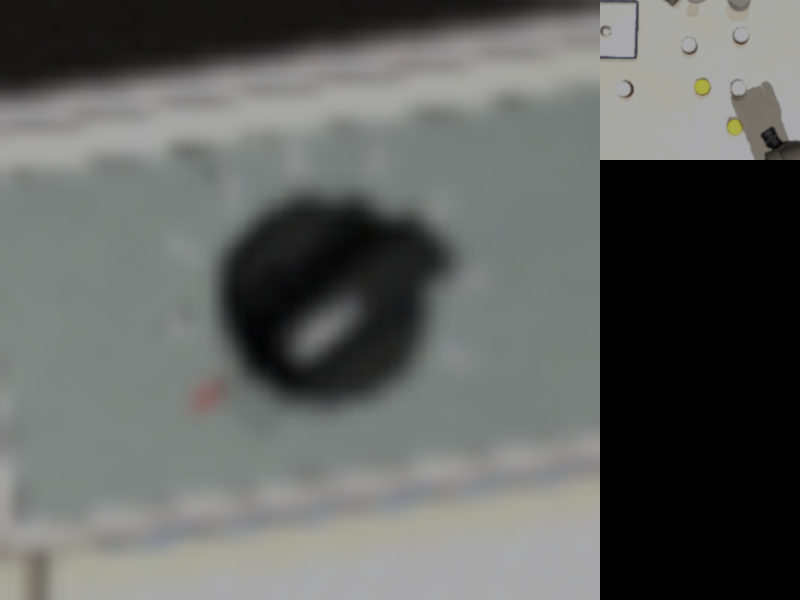

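Pointer line at crop (325,330) points to the red mark at (208,395), so the timer is at zero. The jars are unmoved. Next, refine the jar positions with both views.

```bash
cat > jm.py <<'E'
from h import *
from scipy.optimize import least_squares
def measure(exclude_mat=True):
    """amber bodies in the side view -> bench xy (bottom contact edge), then refined cap circle in the top view"""
    s=snap('side');t=snap('top');h=cv2.cvtColor(s['frame'],cv2.COLOR_RGB2HSV)
    am=((h[:,:,0]<16)&(h[:,:,1]>90)&(h[:,:,2]<150)); am[:225]=0; am[345:]=0;am[:,:270]=0;am[:,420:]=0
    g=cv2.medianBlur(t['frame'][:,:,2],3);res=[]
    n,l,st,c=cv2.connectedComponentsWithStats(cv2.morphologyEx(am.astype(np.uint8),cv2.MORPH_CLOSE,np.ones((3,3))))
    for i in range(1,n):
        if st[i,4]<25: continue
        x,y,w,hh,a=st[i];e=onz(s,x+w/2-.5,y+hh-.5,0)
        d=e[:2]-s['origin'][:2];p=e[:2]+d/np.linalg.norm(d)*.018
        q=proj(t,[*p,.034]);u,v=int(q[0])-18,int(q[1])-18
        sub=cv2.resize(g[v:v+37,u:u+37],None,fx=4,fy=4,interpolation=cv2.INTER_CUBIC)
        H=cv2.HoughCircles(sub,cv2.HOUGH_GRADIENT,1,30,param1=60,param2=8,minRadius=28,maxRadius=36)
        b=min(H[0],key=lambda z:np.hypot(*(z[:2]-74))) if H is not None else None
        tp=onz(t,u+(b[0]-1.5)/4,v+(b[1]-1.5)/4,.034)[:2] if b is not None else None
        print('side',p.round(4),'blob',st[i],'top',None if tp is None else tp.round(4),None if b is None else b[2]/4);res.append((p,tp))
    return res
if __name__=='__main__': measure()
E
python3 jm.py
```

```text
side [0.6021 0.1202] blob [285 245  14   8  86] top [0.5978 0.127 ] 7.15
side [0.4826 0.1236] blob [339 247  15   8  90] top [0.4896 0.1322] 8.575
side [0.5792 0.2389] blob [293 278  16  10 110] top [0.5837 0.2426] 8.275
side [0.479 0.38 ] blob [346 328  18  12 130] top [0.4812 0.378 ] 8.575
```

```bash
python3 - <<'E'
from h import *
to([.483,.132,.13],9)
E
```

```text
to [0.483, 0.132, 0.13] 9 shift [-0.047  0.635  0.351] turn [0.    0.    0.144]
```

>>> apply_moves(rows=[[[-0.047, 0.635, 0.2], [0, 0, 0.144]], [[-0.047, 0.635, 0.35], [0, 0, 0.144]], [[-0.047, 0.635, 0.35], [0, 0, 0.144]], [[-0.047, 0.635, 0.35], [0, 0, 0.144]], [[-0.047, 0.635, 0.35], [0, 0, 0.144]]], jaw=0.46)

```text
clock: 13.12
tcp_pos: [0.4823, 0.1314, 0.1296]
orientation: [-2.039, -2.39, 0.003]
contact_force: [-0.1, -0.4, -0.2]
grip_width: 0.0622
gripper_force: 0.0
```

```bash
python3 - <<'E'
from h import *
o=telemetry.get_obs();print(o['joints'].round(2),o['tcp_pos'],yaw(o),o['grip_width'])
to([.483,.132,.031],9)
f=snap('side','pics/s3.png');cv2.imwrite('pics/s3.png',cv2.resize(f['frame'][190:290,270:420],(600,400),interpolation=cv2.INTER_CUBIC)[:,:,::-1])
E
```

```text
[-0.62  0.37  0.28  2.09 -0.16  0.7  -0.08] [0.48228696 0.13142431 0.12955751] 9.040549241543443 0.06218684782427835
to [0.483, 0.132, 0.031] 9 shift [0.002 0.004 0.394] turn [-0.  0.  0.]
```

View pics/s3.png

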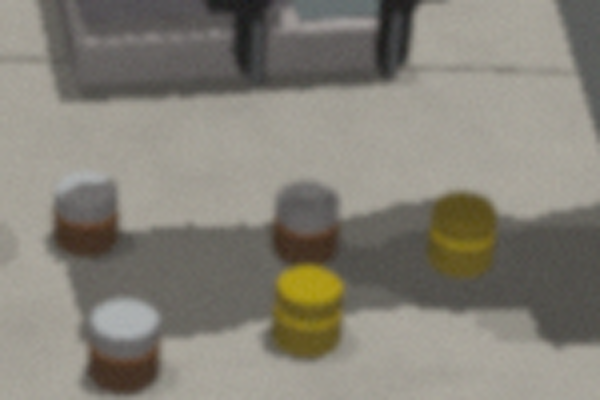

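The fingers at crop columns 255 and 395 straddle the jar at column 306. Descend, grip and lift.

>>> apply_moves(rows=[[[0.002, 0.004, 0.15], [0, 0, 0]], [[0.002, 0.004, 0.28], [0, 0, 0]], [[0.002, 0.004, 0.36], [0, 0, 0]], [[0.002, 0.004, 0.394], [0, 0, 0]], [[0.002, 0.004, 0.394], [0, 0, 0]]])

```text
clock: 13.8
tcp_pos: [0.4834, 0.1331, 0.0324]
orientation: [2.038, 2.39, 0.002]
contact_force: [-0.0, -0.3, -1.1]
grip_width: 0.062
gripper_force: 0.0
```

>>> apply_moves(rows=[[[0, 0, 0], [0, 0, 0]], [[0, 0, 0], [0, 0, 0]], [[0, 0, 0], [0, 0, 0]], [[0, 0, 0], [0, 0, 0]], [[0, 0, 0], [0, 0, 0]]], jaw=-1, newtons=25)

```text
clock: 14.42
tcp_pos: [0.4838, 0.1336, 0.0327]
orientation: [2.038, 2.39, 0.002]
contact_force: [-1.2, 0.3, 7.1]
grip_width: 0.0352
gripper_force: 24.3
```

>>> apply_moves(rows=[[[0, 0, -0.1], [0, 0, 0]], [[0, 0, -0.3], [0, 0, 0]], [[0, 0, -0.52], [0, 0, 0]], [[0, 0, -0.52], [0, 0, 0]]])

```text
clock: 14.92
tcp_pos: [0.4859, 0.1344, 0.166]
orientation: [2.036, 2.388, 0.013]
contact_force: [0.8, 1.2, -1.0]
grip_width: 0.0352
gripper_force: 25.4
```

```bash
python3 - <<'E'
from h import *
o=telemetry.get_obs();print(o['joints'].round(2),o['tcp_pos'],yaw(o),o['grip_width'],o['contact_force'])
to([.5835,-.2305,.16],9.2)
E
```

```text
[-0.65  0.32  0.31  2.07 -0.14  0.77 -0.1 ] [0.48592334 0.13441131 0.16603113] 9.105266965841086 0.03517313535222908 [ 0.79976888  1.17101844 -0.97695705]
to [0.5835, -0.2305, 0.16] 9.2 shift [-1.503  0.154  0.021] turn [ 0.003 -0.001 -0.001]
```

>>> apply_moves(rows=[[[-0.75, 0.077, 0], [0, 0, 0]], [[-0.75, 0.077, 0], [0, 0, 0]], [[-0.75, 0.077, 0], [0, 0, 0]], [[-0.75, 0.077, 0], [0, 0, 0]]])

```text
clock: 15.42
tcp_pos: [0.5319, -0.0549, 0.1615]
orientation: [2.048, 2.38, -0.003]
contact_force: [-0.9, -0.4, -0.7]
grip_width: 0.0352
gripper_force: 25.4
```

>>> apply_moves(rows=[[[-0.75, 0.077, 0], [0, 0, 0]], [[-0.75, 0.077, 0], [0, 0, 0]], [[-0.75, 0.077, 0], [0, 0, 0]], [[-0.75, 0.077, 0], [0, 0, 0]], [[-0.75, 0.077, 0], [0, 0, 0]]])

```text
clock: 16.05
tcp_pos: [0.5802, -0.2295, 0.1607]
orientation: [-2.036, -2.39, 0.0]
contact_force: [0.0, 0.6, -0.6]
grip_width: 0.035
gripper_force: 25.4
```

```bash
python3 - <<'E'
from h import *
o=telemetry.get_obs();print(o['joints'].round(2),o['tcp_pos'],yaw(o),o['grip_width'],o['contact_force'])
to([.5835,-.2305,.0925],9.2)
f=snap('side');cv2.imwrite('pics/s4.png',cv2.resize(f['frame'][100:220,260:400],(700,600),interpolation=cv2.INTER_CUBIC)[:,:,::-1])
E
```

```text
[-0.    0.52  0.38  1.79 -0.24  0.88  0.65] [ 0.58015443 -0.22950195  0.160658  ] 9.128253334370255 0.03502917588409972 [ 0.02078577  0.63518543 -0.60002427]
to [0.5835, -0.2305, 0.0925] 9.2 shift [-0.006  0.013  0.273] turn [-0. -0. -0.]
```

View pics/s4.png

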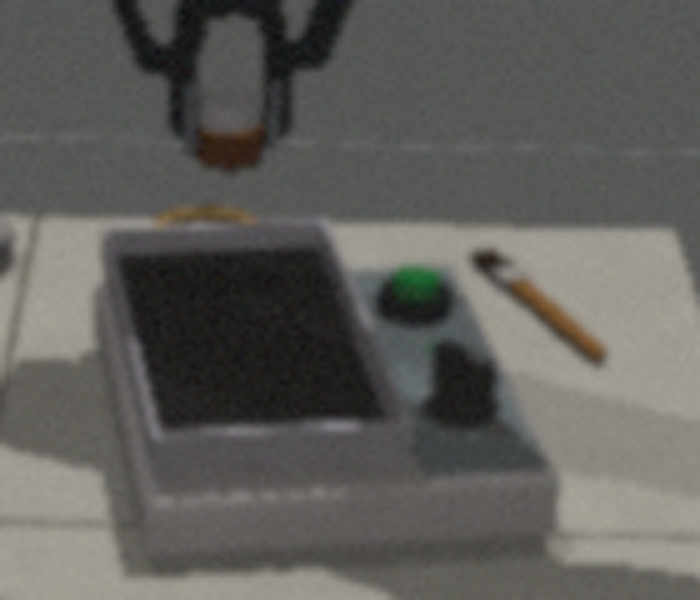

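The jar hangs upright at crop (230,130), over the far end of the mat. Lower and release.

>>> apply_moves(rows=[[[-0.006, 0.013, 0.12], [0, 0, 0]], [[-0.006, 0.013, 0.2], [0, 0, 0]], [[-0.006, 0.013, 0.25], [0, 0, 0]], [[-0.006, 0.013, 0.268], [0, 0, 0]], [[-0.006, 0.013, 0.268], [0, 0, 0]], [[-0.006, 0.013, 0.268], [0, 0, 0]]])

```text
clock: 16.85
tcp_pos: [0.5845, -0.2319, 0.0953]
orientation: [2.037, 2.39, 0.001]
contact_force: [0.5, -0.2, -0.4]
grip_width: 0.0351
gripper_force: 25.4
```

>>> apply_moves(rows=[[[0, 0, 0], [0, 0, 0]], [[0, 0, 0], [0, 0, 0]], [[0, 0, 0], [0, 0, 0]], [[0, 0, 0], [0, 0, 0]]], jaw=0.25)

```text
clock: 17.35
tcp_pos: [0.5841, -0.2317, 0.0946]
orientation: [2.038, 2.391, 0.0]
contact_force: [0.9, 0.2, 0.0]
grip_width: 0.0534
gripper_force: 0.0
```

>>> apply_moves(rows=[[[0, 0, -0.1], [0, 0, 0]], [[0, 0, -0.3], [0, 0, 0]], [[0, 0, -0.35], [0, 0, 0]]])

```text
clock: 17.73
tcp_pos: [0.5857, -0.2326, 0.1854]
orientation: [2.035, 2.387, 0.003]
contact_force: [-0.1, 0.1, -0.1]
grip_width: 0.0534
gripper_force: 0.0
```

```bash
python3 - <<'E'
from h import *
o=telemetry.get_obs();print(o['joints'].round(2),o['tcp_pos'],yaw(o),o['grip_width'],o['contact_force'])
to([.579,.240,.14],9)
E
python3 jm.py
```

```text
[-0.01  0.5   0.39  1.76 -0.23  0.93  0.64] [ 0.5856621  -0.23259594  0.1853604 ] 9.095720716035906 0.05343616256495512 [-0.12041082  0.07153502 -0.09834994]
to [0.579, 0.24, 0.14] 9 shift [1.871 0.272 0.178] turn [0.002 0.001 0.001]
side [0.6021 0.1202] blob [285 245  14   8  87] top [0.6034 0.1237] 7.875
side [0.5793 0.2358] blob [293 278  16   9 100] top [0.5776 0.2408] 8.575
side [0.479 0.38 ] blob [346 328  18  12 126] top [0.4817 0.3781] 8.575
```

>>> apply_moves(rows=[[[0.7, 0.145, 0], [0, 0, 0]], [[0.7, 0.145, 0], [0, 0, 0]], [[0.7, 0.145, 0], [0, 0, 0]], [[0.7, 0.145, 0], [0, 0, 0]]], jaw=0.46)

```text
clock: 18.32
tcp_pos: [0.5916, -0.0464, 0.18]
orientation: [-2.024, -2.397, -0.0]
contact_force: [0.6, -1.4, 0.1]
grip_width: 0.0622
gripper_force: 0.0
```

>>> apply_moves(rows=[[[0.7, 0.145, 0.1], [0, 0, 0]], [[0.7, 0.145, 0.18], [0, 0, 0]], [[0.7, 0.145, 0.18], [0, 0, 0]], [[0.7, 0.145, 0.18], [0, 0, 0]], [[0.7, 0.145, 0.18], [0, 0, 0]]])

```text
clock: 18.95
tcp_pos: [0.5998, 0.1239, 0.1359]
orientation: [-2.039, -2.39, 0.004]
contact_force: [-0.8, -0.8, 0.7]
grip_width: 0.0624
gripper_force: 0.0
```

```bash
python3 - <<'E'
from h import *
o=telemetry.get_obs();print(o['joints'].round(2),o['tcp_pos'],yaw(o),o['grip_width'],o['contact_force'])
to([.6025,.124,.031],9)
E
```

```text
[-0.55  0.53  0.32  1.83 -0.22  0.82  0.04] [0.59975316 0.12385754 0.13592482] 9.072151646544558 0.06238165654891888 [-0.77844951 -0.76256841  0.71379523]
to [0.6025, 0.124, 0.031] 9 shift [-0.001  0.012  0.42 ] turn [-0.001  0.     0.   ]
```

>>> apply_moves(rows=[[[0, 0.01, 0.15], [0, 0, 0]], [[0, 0.01, 0.3], [0, 0, 0]], [[0, 0.01, 0.38], [0, 0, 0]], [[0, 0.01, 0.418], [0, 0, 0]], [[0, 0.01, 0.418], [0, 0, 0]]])

```text
clock: 19.58
tcp_pos: [0.6032, 0.1233, 0.0396]
orientation: [-2.043, -2.387, -0.004]
contact_force: [-33.0, -5.1, 63.9]
grip_width: 0.0621
gripper_force: 34.2
```

>>> apply_moves(rows=[[[0, 0, 0], [0, 0, 0]], [[0, 0, 0], [0, 0, 0]], [[0, 0, 0], [0, 0, 0]], [[0, 0, 0], [0, 0, 0]], [[0, 0, 0], [0, 0, 0]]], jaw=-1)

```text
clock: 20.2
tcp_pos: [0.6127, 0.1251, 0.043]
orientation: [2.034, 2.378, 0.027]
contact_force: [-10.0, -1.4, 57.8]
grip_width: 0.0348
gripper_force: 43.7
```

>>> apply_moves(rows=[[[0, 0, -0.1], [0, 0, 0]], [[0, 0, -0.3], [0, 0, 0]], [[0, 0, -0.54], [0, 0, 0]], [[0, 0, -0.54], [0, 0, 0]]])

```text
clock: 20.7
tcp_pos: [0.6064, 0.1246, 0.1733]
orientation: [2.037, 2.384, 0.014]
contact_force: [0.5, 0.3, -0.6]
grip_width: 0.0347
gripper_force: 25.5
```

```bash
python3 - <<'E'
from h import *
o=telemetry.get_obs();print(o['joints'].round(2),o['tcp_pos'],yaw(o),o['grip_width'],o['contact_force'])
to([.5755,-.1812,.165],9.2)
E
```

```text
[-0.56  0.48  0.34  1.8  -0.21  0.88  0.03] [0.60642678 0.12458198 0.17331856] 8.964080252172224 0.03465128280037173 [ 0.50211505  0.30645041 -0.5940199 ]
to [0.5755, -0.1812, 0.165] 9.2 shift [-1.189 -0.313  0.029] turn [ 0.003 -0.    -0.001]
```

Unexpected 64 N: a finger must have touched the jar. Look at the grasp before going on.

```bash
python3 - <<'E'
from h import *
f=snap('side');a=cv2.resize(f['frame'][130:290,240:400],(600,600),interpolation=cv2.INTER_CUBIC)
cv2.imwrite('pics/s5.png',a[:,:,::-1])
E
```

```text
(no output)
```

View pics/s5.png

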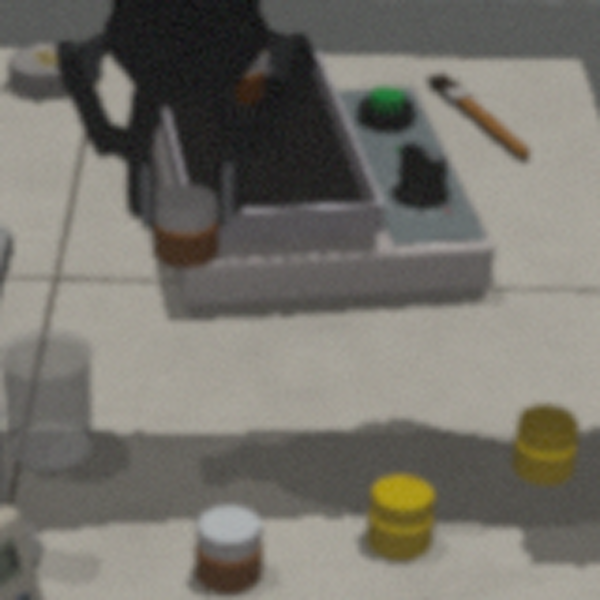

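The jar hangs upright but is gripped about 10 mm higher (TCP 43 mm above its base), so I'll release about 10 mm higher.

>>> apply_moves(rows=[[[-0.6, -0.157, 0], [0, 0, 0]], [[-0.6, -0.157, 0], [0, 0, 0]], [[-0.6, -0.157, 0], [0, 0, 0]], [[-0.6, -0.157, 0], [0, 0, 0]]])

```text
clock: 21.25
tcp_pos: [0.5862, -0.0332, 0.1665]
orientation: [-2.046, -2.383, 0.005]
contact_force: [0.3, 0.4, -0.9]
grip_width: 0.0351
gripper_force: 25.4
```

>>> apply_moves(rows=[[[-0.59, -0.157, 0], [0, 0, 0]], [[-0.59, -0.157, 0], [0, 0, 0]], [[-0.59, -0.157, 0], [0, 0, 0]], [[-0.59, -0.157, 0], [0, 0, 0]], [[-0.59, -0.157, 0], [0, 0, 0]]])

```text
clock: 21.88
tcp_pos: [0.5724, -0.1785, 0.1667]
orientation: [-2.035, -2.391, -0.0]
contact_force: [0.1, 1.0, -0.7]
grip_width: 0.0349
gripper_force: 25.4
```

```bash
python3 - <<'E'
from h import *
o=telemetry.get_obs();print(o['joints'].round(2),o['tcp_pos'],yaw(o),o['grip_width'],o['contact_force'])
to([.5755,-.1812,.104],9.2)
f=snap('side');a=cv2.resize(f['frame'][110:210,260:400],(700,500),interpolation=cv2.INTER_CUBIC)
cv2.imwrite('pics/s6.png',a[:,:,::-1])
E
```

```text
[-0.09  0.47  0.38  1.84 -0.23  0.87  0.56] [ 0.57239762 -0.17848527  0.16667352] 9.2197343585813 0.03490088700589266 [ 0.11066166  0.97305823 -0.71376112]
to [0.5755, -0.1812, 0.104] 9.2 shift [-0.013  0.011  0.251] turn [-0. -0.  0.]
```

View pics/s6.png

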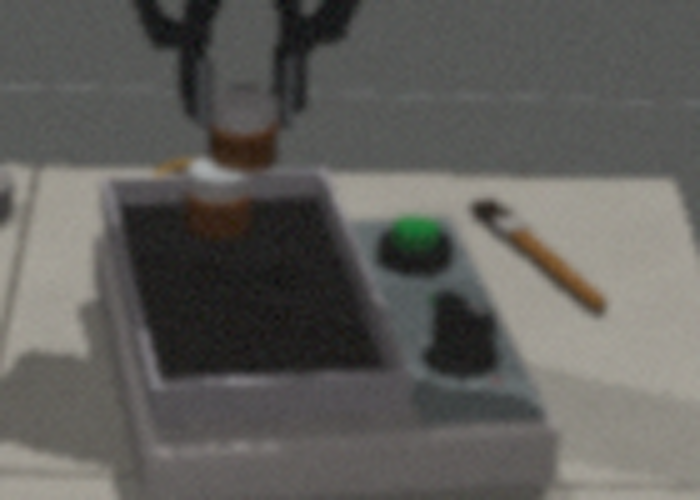

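Jar 1 stands on the mat at crop (220,200), and the held jar at (244,130) is upright. Lower.

>>> apply_moves(rows=[[[-0.012, 0.012, 0.12], [0, 0, 0]], [[-0.012, 0.012, 0.2], [0, 0, 0]], [[-0.012, 0.012, 0.235], [0, 0, 0]], [[-0.012, 0.012, 0.25], [0, 0, 0]], [[-0.012, 0.012, 0.25], [0, 0, 0]], [[-0.012, 0.012, 0.25], [0, 0, 0]]])

```text
clock: 22.68
tcp_pos: [0.5762, -0.183, 0.1058]
orientation: [2.037, 2.39, 0.001]
contact_force: [0.1, -0.0, 0.4]
grip_width: 0.035
gripper_force: 25.4
```

>>> apply_moves(rows=[[[0, 0, 0], [0, 0, 0]], [[0, 0, 0], [0, 0, 0]], [[0, 0, 0], [0, 0, 0]], [[0, 0, 0], [0, 0, 0]]], jaw=0.25)

```text
clock: 23.18
tcp_pos: [0.5757, -0.1829, 0.1051]
orientation: [2.038, 2.391, 0.0]
contact_force: [0.0, -0.7, -0.1]
grip_width: 0.0531
gripper_force: 0.0
```

>>> apply_moves(rows=[[[0, 0, -0.1], [0, 0, 0]], [[0, 0, -0.25], [0, 0, 0]], [[0, 0, -0.32], [0, 0, 0]], [[0, 0, -0.32], [0, 0, 0]]])

```text
clock: 23.68
tcp_pos: [0.5764, -0.183, 0.186]
orientation: [2.036, 2.39, 0.002]
contact_force: [-0.3, 0.4, -0.3]
grip_width: 0.0535
gripper_force: 0.0
```

```bash
python3 - <<'E'
from h import *
o=telemetry.get_obs();print(o['joints'].round(2),o['tcp_pos'],yaw(o),o['grip_width'],o['contact_force'])
to([.579,.240,.15],9)
E
python3 jm.py
```

```text
[-0.09  0.46  0.4   1.82 -0.22  0.91  0.56] [ 0.5763965  -0.18298034  0.18597224] 9.12337209020853 0.05347240054628291 [-0.27616419  0.39188255 -0.31822634]
to [0.579, 0.24, 0.15] 9 shift [1.669 0.278 0.144] turn [0.001 0.    0.001]
side [0.5793 0.2358] blob [293 278  16   9 103] top [0.5771 0.2402] 8.275
side [0.479 0.38 ] blob [346 328  18  12 125] top [0.4812 0.378 ] 8.575
```

>>> apply_moves(rows=[[[0.83, 0.14, 0], [0, 0, 0]], [[0.83, 0.14, 0], [0, 0, 0]], [[0.83, 0.14, 0], [0, 0, 0]], [[0.83, 0.14, 0], [0, 0, 0]], [[0.83, 0.14, 0], [0, 0, 0]]], jaw=0.65)

```text
clock: 24.4
tcp_pos: [0.5765, 0.0302, 0.1834]
orientation: [-2.031, -2.394, 0.003]
contact_force: [0.1, -0.4, -0.8]
grip_width: 0.0706
gripper_force: 0.0
```

>>> apply_moves(rows=[[[0.83, 0.14, 0.1], [0, 0, 0]], [[0.83, 0.14, 0.14], [0, 0, 0]], [[0.83, 0.14, 0.14], [0, 0, 0]], [[0.83, 0.14, 0.14], [0, 0, 0]], [[0.83, 0.14, 0.14], [0, 0, 0]], [[0.83, 0.14, 0.14], [0, 0, 0]]])

```text
clock: 25.15
tcp_pos: [0.5798, 0.2344, 0.15]
orientation: [2.042, 2.386, -0.002]
contact_force: [0.4, -0.4, 0.2]
grip_width: 0.0704
gripper_force: 0.0
```

```bash
python3 - <<'E'
from h import *
o=telemetry.get_obs();print(o['joints'].round(2),o['tcp_pos'],yaw(o),o['grip_width'],o['contact_force'])
to([.580,.239,.031],9)
f=snap('side');a=cv2.resize(f['frame'][180:340,240:440],(750,600),interpolation=cv2.INTER_CUBIC)
cv2.imwrite('pics/s7.png',a[:,:,::-1])
E
python3 jm.py
```

```text
[-0.71  0.53  0.31  1.79 -0.2   0.86 -0.15] [0.57980795 0.23443539 0.14995261] 8.895854675297777 0.07038773916494392 [ 0.41614339 -0.42679556  0.17900513]
to [0.58, 0.239, 0.031] 9 shift [0.019 0.004 0.476] turn [-0.     0.001 -0.001]
side [0.5792 0.2389] blob [293 277  16  11 122] top None None
side [0.479 0.38 ] blob [346 328  18  12 130] top [0.4812 0.3786] 8.85
```

View pics/s7.png

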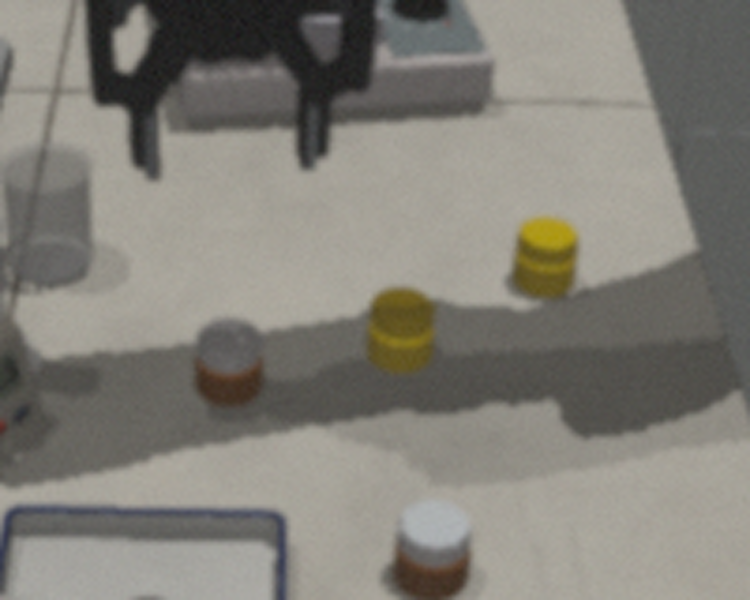

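The fingers at columns 148 and 315 are centred on the jar at 229. Descend, checking force midway.

>>> apply_moves(rows=[[[0.019, 0.002, 0.15], [0, 0, 0]], [[0.019, 0.002, 0.28], [0, 0, 0]], [[0.019, 0.002, 0.36], [0, 0, 0]], [[0.019, 0.002, 0.4], [0, 0, 0]], [[0.019, 0.002, 0.4], [0, 0, 0]]])

```text
clock: 25.92
tcp_pos: [0.579, 0.2424, 0.05]
orientation: [2.038, 2.39, -0.0]
contact_force: [-0.2, 1.0, 0.0]
grip_width: 0.0705
gripper_force: 0.0
```

>>> apply_moves(rows=[[[0, 0, 0.06], [0, 0, 0]], [[0, 0, 0.073], [0, 0, 0]], [[0, 0, 0.073], [0, 0, 0]]])

```text
clock: 26.3
tcp_pos: [0.5787, 0.2427, 0.0316]
orientation: [-2.038, -2.391, 0.001]
contact_force: [-0.1, -0.8, 0.1]
grip_width: 0.0706
gripper_force: 0.0
```

>>> apply_moves(rows=[[[0, 0, 0], [0, 0, 0]], [[0, 0, 0], [0, 0, 0]], [[0, 0, 0], [0, 0, 0]], [[0, 0, 0], [0, 0, 0]], [[0, 0, 0], [0, 0, 0]], [[0, 0, 0], [0, 0, 0]]], jaw=-1)

```text
clock: 27.05
tcp_pos: [0.5792, 0.2429, 0.0322]
orientation: [2.038, 2.391, 0.001]
contact_force: [-1.0, -0.4, 5.5]
grip_width: 0.0349
gripper_force: 25.2
```

>>> apply_moves(rows=[[[0, 0, -0.1], [0, 0, 0]], [[0, 0, -0.3], [0, 0, 0]], [[0, 0, -0.54], [0, 0, 0]], [[0, 0, -0.54], [0, 0, 0]]])

```text
clock: 27.55
tcp_pos: [0.5817, 0.2436, 0.1716]
orientation: [2.036, 2.388, 0.013]
contact_force: [-0.4, 0.2, 0.3]
grip_width: 0.0349
gripper_force: 25.2
```

```bash
python3 - <<'E'
from h import *
o=telemetry.get_obs();print(o['joints'].round(2),o['tcp_pos'],yaw(o),o['grip_width'],o['contact_force'])
to([.5675,-.1318,.165],9.2)
E
```

```text
[-0.73  0.5   0.32  1.77 -0.2   0.89 -0.17] [0.58166682 0.24363173 0.17156136] 9.090973618808581 0.03492843476709082 [-0.35721844  0.15546152  0.27302579]
to [0.5675, -0.1318, 0.165] 9.2 shift [-1.474 -0.293  0.02 ] turn [ 0.003 -0.001 -0.001]
```

>>> apply_moves(rows=[[[-0.737, -0.146, 0], [0, 0, 0]], [[-0.737, -0.146, 0], [0, 0, 0]], [[-0.737, -0.146, 0], [0, 0, 0]], [[-0.737, -0.146, 0], [0, 0, 0]]])

```text
clock: 28.05
tcp_pos: [0.5707, 0.0479, 0.1659]
orientation: [2.049, 2.38, -0.006]
contact_force: [-0.5, 1.6, -1.2]
grip_width: 0.0352
gripper_force: 25.2
```

>>> apply_moves(rows=[[[-0.737, -0.146, 0], [0, 0, 0]], [[-0.737, -0.146, 0], [0, 0, 0]], [[-0.737, -0.146, 0], [0, 0, 0]], [[-0.737, -0.146, 0], [0, 0, 0]], [[-0.737, -0.146, 0], [0, 0, 0]], [[-0.737, -0.146, 0], [0, 0, 0]]])

```text
clock: 28.8
tcp_pos: [0.5653, -0.1302, 0.1662]
orientation: [-2.033, -2.393, -0.0]
contact_force: [-0.0, 0.2, -0.4]
grip_width: 0.0349
gripper_force: 25.2
```

```bash
python3 - <<'E'
from h import *
o=telemetry.get_obs();print(o['joints'].round(2),o['tcp_pos'],yaw(o),o['grip_width'],o['contact_force'])
to([.5675,-.1318,.0935],9.2)
E
```

```text
[-0.17  0.44  0.38  1.89 -0.21  0.85  0.48] [ 0.56534273 -0.13018337  0.16615059] 9.305956912082321 0.0348792042072388 [-0.01549209  0.20547927 -0.42876546]
to [0.5675, -0.1318, 0.0935] 9.2 shift [-0.008  0.008  0.291] turn [-0.    -0.     0.001]
```

>>> apply_moves(rows=[[[-0.006, 0.006, 0.12], [0, 0, 0]], [[-0.006, 0.006, 0.22], [0, 0, 0]], [[-0.006, 0.006, 0.275], [0, 0, 0]], [[-0.006, 0.006, 0.292], [0, 0, 0]], [[-0.006, 0.006, 0.292], [0, 0, 0]], [[-0.006, 0.006, 0.292], [0, 0, 0]]])

```text
clock: 29.55
tcp_pos: [0.5675, -0.1339, 0.0947]
orientation: [2.037, 2.39, 0.001]
contact_force: [-0.7, 1.4, -0.0]
grip_width: 0.0352
gripper_force: 25.2
```

>>> apply_moves(rows=[[[0, 0, 0], [0, 0, 0]], [[0, 0, 0], [0, 0, 0]], [[0, 0, 0], [0, 0, 0]], [[0, 0, 0], [0, 0, 0]]], jaw=0.25)

```text
clock: 30.05
tcp_pos: [0.5669, -0.1339, 0.0938]
orientation: [2.038, 2.391, 0.0]
contact_force: [-0.3, 0.1, 0.3]
grip_width: 0.0533
gripper_force: 0.0
```

>>> apply_moves(rows=[[[0, 0, -0.1], [0, 0, 0]], [[0, 0, -0.25], [0, 0, 0]], [[0, 0, -0.36], [0, 0, 0]], [[0, 0, -0.36], [0, 0, 0]]])

```text
clock: 30.55
tcp_pos: [0.5683, -0.1343, 0.186]
orientation: [2.036, 2.388, 0.004]
contact_force: [-0.9, 0.1, -0.4]
grip_width: 0.0535
gripper_force: 0.0
```

```bash
python3 - <<'E'
from h import *
o=telemetry.get_obs();print(o['joints'].round(2),o['tcp_pos'],yaw(o),o['grip_width'],o['contact_force'])
to([.480,.379,.15],30)
E
python3 jm.py
```

```text
[-0.18  0.42  0.39  1.87 -0.21  0.88  0.47] [ 0.56826529 -0.13426382  0.18596222] 9.108381826812256 0.05352707611474489 [-0.91342188  0.0534329  -0.36876972]
to [0.48, 0.379, 0.15] 30 shift [ 2.083 -0.024  0.142] turn [ 0.001  0.001 -0.116]
side [0.4788 0.3775] blob [346 328  18  11 122] top [0.4812 0.378 ] 8.575
```

>>> apply_moves(rows=[[[1, -0.012, 0], [0, 0, 0]], [[1, -0.012, 0], [0, 0, 0]], [[1, -0.012, 0], [0, 0, 0]], [[1, -0.012, 0], [0, 0, 0]], [[1, -0.012, 0], [0, 0, 0]]], jaw=0.5)

```text
clock: 31.28
tcp_pos: [0.5222, 0.1188, 0.1822]
orientation: [-2.024, -2.399, 0.001]
contact_force: [-0.7, -0.2, -0.0]
grip_width: 0.064
gripper_force: 0.0
```

>>> apply_moves(rows=[[[1, -0.012, 0.1], [0, 0, 0]], [[1, -0.012, 0.14], [0, 0, 0]], [[1, -0.012, 0.14], [0, 0, 0]], [[1, -0.012, 0.14], [0, 0, 0]], [[1, -0.012, 0.14], [0, 0, 0]], [[1, -0.012, 0.14], [0, 0, 0]]])

```text
clock: 32.02
tcp_pos: [0.4816, 0.3575, 0.1475]
orientation: [2.038, 2.39, -0.004]
contact_force: [-0.3, -0.6, 0.4]
grip_width: 0.0638
gripper_force: 0.0
```

```bash
python3 - <<'E'
from h import *
o=telemetry.get_obs();print(o['joints'].round(2),o['tcp_pos'],yaw(o),o['grip_width'],o['contact_force'])
to([.480,.3785,.031],9)
E
python3 jm.py
```

```text
[-0.94  0.49  0.26  1.85 -0.16  0.83 -0.44] [0.48161715 0.35751366 0.14753286] 9.104700411601346 0.0637920798892398 [-0.27419241 -0.57347683  0.42854361]
to [0.48, 0.3785, 0.031] 9 shift [0.085 0.008 0.466] turn [-0.001  0.001  0.001]
side [0.4781 0.3799] blob [346 328  19  12 139] top [0.5089 0.379 ] 7.7
```

>>> apply_moves(rows=[[[0.075, 0, 0.1], [0, 0, 0]], [[0.075, 0, 0.25], [0, 0, 0]], [[0.075, 0, 0.35], [0, 0, 0]], [[0.075, 0, 0.39], [0, 0, 0]], [[0.075, 0, 0.39], [0, 0, 0]]])

```text
clock: 32.75
tcp_pos: [0.4793, 0.3762, 0.0513]
orientation: [2.04, 2.389, -0.001]
contact_force: [0.6, -0.2, -0.3]
grip_width: 0.0641
gripper_force: 0.0
```

>>> apply_moves(rows=[[[0, 0, 0.06], [0, 0, 0]], [[0, 0, 0.072], [0, 0, 0]], [[0, 0, 0.072], [0, 0, 0]]])

```text
clock: 33.12
tcp_pos: [0.4787, 0.3773, 0.0332]
orientation: [-2.038, -2.391, 0.0]
contact_force: [0.1, 0.6, 0.5]
grip_width: 0.0643
gripper_force: 0.0
```

>>> apply_moves(rows=[[[0, 0, 0], [0, 0, 0]], [[0, 0, 0], [0, 0, 0]], [[0, 0, 0], [0, 0, 0]], [[0, 0, 0], [0, 0, 0]], [[0, 0, 0], [0, 0, 0]], [[0, 0, 0], [0, 0, 0]]], jaw=-1)

```text
clock: 33.88
tcp_pos: [0.479, 0.3776, 0.0338]
orientation: [-2.038, -2.391, -0.001]
contact_force: [-0.3, -0.3, 4.9]
grip_width: 0.0348
gripper_force: 25.1
```

>>> apply_moves(rows=[[[0, 0, -0.1], [0, 0, 0]], [[0, 0, -0.3], [0, 0, 0]], [[0, 0, -0.54], [0, 0, 0]], [[0, 0, -0.54], [0, 0, 0]], [[0, 0, -0.54], [0, 0, 0]]])

```text
clock: 34.5
tcp_pos: [0.4783, 0.3771, 0.1678]
orientation: [-2.038, -2.391, 0.001]
contact_force: [-0.3, -0.0, -0.4]
grip_width: 0.035
gripper_force: 25.1
```

```bash
python3 - <<'E'
from h import *
o=telemetry.get_obs();print(o['joints'].round(2),o['tcp_pos'],yaw(o),o['grip_width'],o['contact_force'])
to([.5595,-.0825,.165],9.2)
E
```

```text
[-0.97  0.47  0.27  1.81 -0.16  0.88 -0.47] [0.47826568 0.3771349  0.16784197] 9.124051222590479 0.03495738384097502 [-0.29820184 -0.01655818 -0.36978254]
to [0.5595, -0.0825, 0.165] 9.2 shift [-1.867  0.029  0.012] turn [-0.  0. -0.]
```

>>> apply_moves(rows=[[[-0.93, 0.015, 0], [0, 0, 0]], [[-0.93, 0.015, 0], [0, 0, 0]], [[-0.93, 0.015, 0], [0, 0, 0]], [[-0.93, 0.015, 0], [0, 0, 0]], [[-0.93, 0.015, 0], [0, 0, 0]]])

```text
clock: 35.12
tcp_pos: [0.5187, 0.1432, 0.1666]
orientation: [-2.047, -2.383, 0.007]
contact_force: [-0.0, 0.7, -1.1]
grip_width: 0.0351
gripper_force: 25.1
```

>>> apply_moves(rows=[[[-0.935, 0.015, 0], [0, 0, 0]], [[-0.935, 0.015, 0], [0, 0, 0]], [[-0.935, 0.015, 0], [0, 0, 0]], [[-0.935, 0.015, 0], [0, 0, 0]], [[-0.935, 0.015, 0], [0, 0, 0]], [[-0.935, 0.015, 0], [0, 0, 0]]])

```text
clock: 35.88
tcp_pos: [0.5595, -0.0801, 0.167]
orientation: [-2.035, -2.391, 0.002]
contact_force: [0.2, 0.1, -0.3]
grip_width: 0.0348
gripper_force: 25.1
```

```bash
python3 - <<'E'
from h import *
o=telemetry.get_obs();print(o['joints'].round(2),o['tcp_pos'],yaw(o),o['grip_width'],o['contact_force'])
to([.5595,-.0825,.0945],9.2)
E
```

```text
[-0.26  0.42  0.37  1.92 -0.2   0.84  0.38] [ 0.55950467 -0.08013926  0.16696005] 9.199029734009967 0.03479774341166696 [ 0.15428174  0.07336094 -0.28594886]
to [0.5595, -0.0825, 0.0945] 9.2 shift [-0.01  -0.001  0.29 ] turn [-0.001 -0.    -0.   ]
```

>>> apply_moves(rows=[[[-0.005, 0, 0.12], [0, 0, 0]], [[-0.005, 0, 0.22], [0, 0, 0]], [[-0.005, 0, 0.275], [0, 0, 0]], [[-0.005, 0, 0.29], [0, 0, 0]], [[-0.005, 0, 0.29], [0, 0, 0]], [[-0.005, 0, 0.29], [0, 0, 0]]])

```text
clock: 36.62
tcp_pos: [0.5608, -0.083, 0.0966]
orientation: [2.037, 2.39, 0.002]
contact_force: [-0.2, -0.7, 0.3]
grip_width: 0.0352
gripper_force: 25.1
```

>>> apply_moves(rows=[[[0, 0, 0], [0, 0, 0]], [[0, 0, 0], [0, 0, 0]], [[0, 0, 0], [0, 0, 0]], [[0, 0, 0], [0, 0, 0]]], jaw=0.25)

```text
clock: 37.12
tcp_pos: [0.5603, -0.0831, 0.0959]
orientation: [2.038, 2.391, 0.0]
contact_force: [1.1, -0.5, -0.9]
grip_width: 0.0535
gripper_force: 0.0
```

>>> apply_moves(rows=[[[0, 0, -0.1], [0, 0, 0]], [[0, 0, -0.25], [0, 0, 0]], [[0, 0, -0.4], [0, 0, 0]], [[0.3, -0.9, -0.45], [0, 0, 0]], [[0.3, -0.9, -0.45], [0, 0, 0]], [[0.3, -0.9, -0.45], [0, 0, 0]], [[0.3, -0.9, -0.45], [0, 0, 0]], [[0.3, -0.9, -0.45], [0, 0, 0]], [[0.3, -0.9, -0.45], [0, 0, 0]]])

```text
clock: 38.25
tcp_pos: [0.3271, -0.0446, 0.2088]
orientation: [2.037, 2.39, 0.003]
contact_force: [0.1, 0.0, 0.5]
grip_width: 0.0533
gripper_force: 0.0
```

```bash
python3 - <<'E'
from h import *
o=telemetry.get_obs();print(o['joints'].round(2),o['tcp_pos'],yaw(o),o['grip_width'],o['contact_force'])
to([.4605,-.1125,.15],35)
f=snap('side');t=snap('top')
a=cv2.resize(f['frame'][130:220,265:385],(400,300),interpolation=cv2.INTER_CUBIC)
b=cv2.resize(t['frame'][200:312,391:540],(400,300),interpolation=cv2.INTER_CUBIC)
c=cv2.resize(t['frame'][155:335,150:390],(400,300)); d=cv2.resize(f['frame'][200:420,200:420],(400,300))
cv2.imwrite('pics/p1.png',np.vstack([np.hstack([a,b]),np.hstack([d,c])])[:,:,::-1])
E
```

```text
[-0.44 -0.08  0.37  2.38  0.04  0.84  0.07] [ 0.32710763 -0.04458396  0.20880657] 9.121339594048813 0.05332692687837458 [0.10482158 0.0465961  0.5352887 ]
to [0.4605, -0.1125, 0.15] 35 shift [-0.353  0.483  0.236] turn [ 0.001  0.    -0.144]
```

View pics/p1.png

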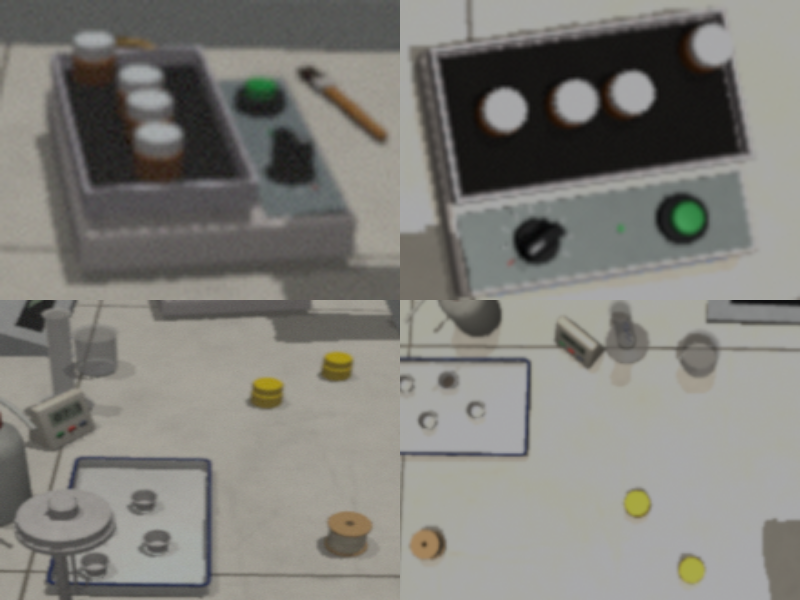

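All jars are off the bench and the knob is still at zero (bystanders and yellow jars unmoved). But the far jar has been knocked towards the back right corner, at top crop (712,45). Measure the jars on the mat.

```bash
cat > mat.py <<'E'
from h import *
C=np.array([.5715,-.1565]);a=np.radians(9.2);ux=np.array([np.cos(a),np.sin(a)]);uy=np.array([-np.sin(a),np.cos(a)])
t=snap('top');h=cv2.cvtColor(t['frame'],cv2.COLOR_RGB2HSV);s=snap('side')
m=((h[:,:,2]>120)&(h[:,:,1]<60)).astype(np.uint8)
g=cv2.medianBlur(t['frame'][:,:,1],3);sub=cv2.resize(g[195:290,400:530],None,fx=4,fy=4,interpolation=cv2.INTER_CUBIC)
for x,y,r in cv2.HoughCircles(sub,cv2.HOUGH_GRADIENT,1,50,param1=100,param2=14,minRadius=28,maxRadius=42)[0]:
    u,v=400+(x-1.5)/4,195+(y-1.5)/4;p=onz(t,u,v,.094);d=p[:2]-C
    print('px',(round(u,1),round(v,1)),'r',r/4,p.round(3),'plat xy',round(d@ux,4),round(d@uy,4),'side cap px if standing',proj(s,p).round(1))
a=cv2.resize(s['frame'][130:180,265:345],(800,500),interpolation=cv2.INTER_CUBIC);import sys
cv2.imwrite(sys.argv[1],a[:,:,::-1])
E
python3 mat.py pics/p2.png
```

```text
px (np.float32(477.5), np.float32(234.0)) r 8.025 [ 0.577 -0.18   0.094] plat xy 0.0021 -0.0242 side cap px if standing [305.8 151.6]
px (np.float32(429.8), np.float32(241.0)) r 8.025 [ 0.561 -0.078  0.094] plat xy 0.0026 0.0788 side cap px if standing [311.7 169.1]
px (np.float32(456.5), np.float32(237.5)) r 7.75 [ 0.569 -0.135  0.094] plat xy 0.0014 0.0215 side cap px if standing [308.7 159. ]
px (np.float32(495.0), np.float32(281.0)) r 9.2 [ 0.479 -0.214  0.094] plat xy -0.1006 -0.0422 side cap px if standing [343.5 147.1]
px (np.float32(507.5), np.float32(216.2)) r 7.75 [ 0.616 -0.246  0.094] plat xy 0.0298 -0.0959 side cap px if standing [291.8 141.1]
px (np.float32(441.2), np.float32(289.0)) r 8.25 [ 0.462 -0.101  0.094] plat xy -0.0994 0.0728 side cap px if standing [352.6 166. ]
```

View pics/p2.png

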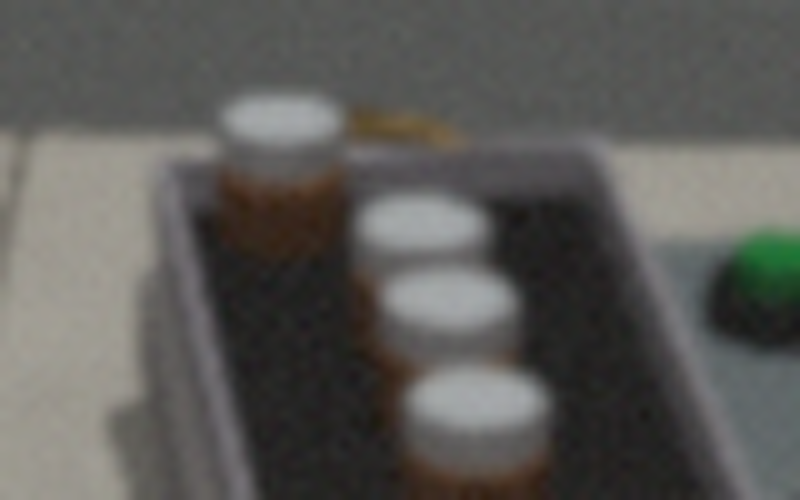

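The knocked jar stands upright at platform (0.030, −0.096), inside the limits, with its side-view cap at (293,142) as predicted for standing. The other three are fine, so leave it. Now the timer: four clicks clockwise.

>>> apply_moves(rows=[[[-0.353, 0.483, 0.1], [0, 0, -0.144]], [[-0.353, 0.483, 0.2], [0, 0, -0.144]], [[-0.353, 0.483, 0.23], [0, 0, -0.144]], [[-0.353, 0.483, 0.23], [0, 0, -0.144]], [[-0.353, 0.483, 0.23], [0, 0, -0.144]], [[-0.353, 0.483, 0.23], [0, 0, -0.144]]], jaw=-0.3, newtons=40)

```text
clock: 39.2
tcp_pos: [0.459, -0.1125, 0.1507]
orientation: [-1.45, -2.786, 0.0]
contact_force: [-0.4, 0.1, 0.5]
grip_width: 0.0298
gripper_force: 0.0
```

```bash
python3 - <<'E'
from h import *
o=telemetry.get_obs();print(o['joints'].round(2),o['tcp_pos'],yaw(o),o['grip_width'],o['contact_force'])
to([.4605,-.1125,.08],35)
E
```

```text
[-0.28  0.31  0.46  2.15 -0.21  0.72  0.93] [ 0.45900385 -0.11249766  0.15074573] 35.01039236136885 0.029768476203743423 [-0.44405408  0.12617288  0.45531247]
to [0.4605, -0.1125, 0.08] 35 shift [-0.004  0.005  0.283] turn [-0. -0.  0.]
```

>>> apply_moves(rows=[[[0, 0.002, 0.1], [0, 0, 0]], [[0, 0.002, 0.2], [0, 0, 0]], [[0, 0.002, 0.26], [0, 0, 0]], [[0, 0.002, 0.282], [0, 0, 0]], [[0, 0.002, 0.282], [0, 0, 0]], [[0, 0.002, 0.282], [0, 0, 0]]])

```text
clock: 39.95
tcp_pos: [0.4603, -0.1124, 0.081]
orientation: [1.449, 2.786, 0.001]
contact_force: [-0.0, -0.0, 0.3]
grip_width: 0.0297
gripper_force: 0.0
```

>>> apply_moves(rows=[[[0, 0, 0], [0, 0, 0]], [[0, 0, 0], [0, 0, 0]], [[0, 0, 0], [0, 0, 0]], [[0, 0, 0], [0, 0, 0]], [[0, 0, 0], [0, 0, 0]]], jaw=-1)

```text
clock: 40.58
tcp_pos: [0.4599, -0.1128, 0.0809]
orientation: [1.45, 2.786, 0.0]
contact_force: [-1.6, -1.0, 6.6]
grip_width: 0.0124
gripper_force: 39.1
```

```bash
python3 - <<'E'
from h import *
o=telemetry.get_obs();print(o['joints'].round(2),o['tcp_pos'],yaw(o),o['grip_width'],o['contact_force'],o['moment'])
E
```

```text
[-0.21  0.44  0.39  2.19 -0.31  0.56  1.02] [ 0.45994326 -0.11278555  0.08094719] 35.01905820452131 0.012408475450394685 [-1.56356868 -1.03925537  6.55232919] [-0.20514639  0.33598624  0.08314138]
```

>>> apply_moves(rows=[[[0, 0, 0], [0, 0, 0.055]], [[0, 0, 0], [0, 0, 0.11]], [[0, 0, 0], [0, 0, 0.165]], [[0, 0, 0], [0, 0, 0.22]], [[0, 0, 0], [0, 0, 0.275]], [[0, 0, 0], [0, 0, 0.33]], [[0, 0, 0], [0, 0, 0.385]], [[0, 0, 0], [0, 0, 0.44]], [[0, 0, 0], [0, 0, 0.495]], [[0, 0, 0], [0, 0, 0.5]]])

```text
clock: 41.82
tcp_pos: [0.4606, -0.1129, 0.081]
orientation: [2.995, 0.943, 0.002]
contact_force: [-0.3, -1.1, 5.5]
grip_width: 0.0122
gripper_force: 39.4
```

>>> apply_moves(rows=[[[0, 0, 0], [0, 0, 0.055]], [[0, 0, 0], [0, 0, 0.11]], [[0, 0, 0], [0, 0, 0.167]], [[0, 0, 0], [0, 0, 0.167]], [[0, 0, 0], [0, 0, 0.167]]])

```text
clock: 42.45
tcp_pos: [0.4606, -0.1132, 0.081]
orientation: [3.137, 0.139, 0.003]
contact_force: [-0.2, -3.1, 6.3]
grip_width: 0.0122
gripper_force: 40.1
```

```bash
python3 - <<'E'
from h import *
o=telemetry.get_obs();print(o['joints'].round(2),o['tcp_pos'],yaw(o),o['grip_width'],o['contact_force'],o['moment'])
E
```

```text
[-0.61  0.62  0.94  2.21 -0.81  0.71 -0.57] [ 0.46061763 -0.11315772  0.08097973] -84.9415070387537 0.012216459528627738 [-0.19237624 -3.06932139  6.29340438] [-0.54458971  0.21581745  0.05021505]
```

>>> apply_moves(rows=[[[0, 0, 0], [0, 0, 0]], [[0, 0, 0], [0, 0, 0]], [[0, 0, 0], [0, 0, 0]]], jaw=-0.4)

```text
clock: 42.82
tcp_pos: [0.4597, -0.1121, 0.0802]
orientation: [-3.138, -0.137, 0.0]
contact_force: [0.7, 0.1, -0.0]
grip_width: 0.0255
gripper_force: 0.0
```

>>> apply_moves(rows=[[[0, 0, -0.15], [0, 0, 0]], [[0, 0, -0.35], [0, 0, 0]], [[0, 0, -0.5], [0, 0, 0]], [[-0.4, -0.4, -0.5], [0, 0, -0.2]], [[-0.45, 0.7, -0.5], [0, 0, -0.45]], [[-0.45, 0.7, -0.5], [0, 0, -0.45]], [[-0.45, 0.7, -0.5], [0, 0, -0.45]], [[-0.45, 0.7, -0.5], [0, 0, -0.45]], [[-0.45, 0.7, -0.5], [0, 0, -0.45]], [[-0.45, 0.7, -0.5], [0, 0, -0.45]]])

```text
clock: 44.08
tcp_pos: [0.362, -0.2975, 0.2053]
orientation: [2.472, 1.939, -0.0]
contact_force: [-0.2, 0.3, -0.1]
grip_width: 0.0258
gripper_force: 0.0
```

```bash
python3 - <<'E'
from h import *
o=telemetry.get_obs();print(o['joints'].round(2),o['tcp_pos'],yaw(o),o['grip_width'],o['contact_force'],o['moment'])
f=snap('top');im=f['frame'];s=snap('side')
out=np.hstack([cv2.resize(im[260:320,415:475],(400,400),interpolation=cv2.INTER_CUBIC),cv2.resize(s['frame'][130:230,280:380],(400,400),interpolation=cv2.INTER_CUBIC)])
cv2.imwrite('pics/k3.png',out[:,:,::-1])
to([.4815,-.2332,.15],0)
E
```

```text
[-0.2   0.27  0.89  2.13 -0.28  0.86  0.62] [ 0.36202976 -0.29750159  0.20525033] -13.777068841546878 0.02581834112616311 [-0.1770758   0.31169648 -0.12737299] [ 0.01797921 -0.01078094  0.00877306]
to [0.4815, -0.2332, 0.15] 0 shift [0.361 0.401 0.222] turn [ 0.    -0.    -0.078]
```

View pics/k3.png

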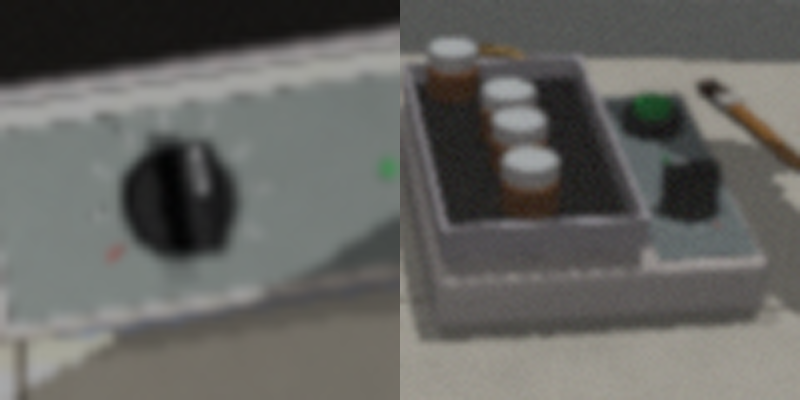

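The pointer line at crop (200,170) points straight back, i.e. about 5° in world, exactly 120° clockwise of the red mark. So four clicks, and all four jars are standing. Now the button with shut jaws.

>>> apply_moves(rows=[[[0.361, 0.401, 0], [0, 0, -0.078]], [[0.361, 0.401, 0], [0, 0, -0.078]], [[0.361, 0.401, 0.1], [0, 0, -0.078]], [[0.361, 0.401, 0.22], [0, 0, -0.078]], [[0.361, 0.401, 0.22], [0, 0, -0.078]], [[0.361, 0.401, 0.22], [0, 0, -0.078]]], jaw=-1)

```text
clock: 44.92
tcp_pos: [0.4821, -0.2335, 0.1511]
orientation: [2.222, 2.22, -0.0]
contact_force: [-0.4, 0.3, 0.7]
grip_width: 0.0003
gripper_force: 0.0
```

```bash
python3 - <<'E'
from h import *
o=telemetry.get_obs();print(o['joints'].round(2),o['tcp_pos'],yaw(o),o['grip_width'],o['contact_force'])
to([.481,-.232,.095],0)
E
```

```text
[-0.21  0.46  0.7   2.02 -0.41  0.8   0.73] [ 0.48214913 -0.23350291  0.15108354] -0.057450595201084434 0.00032200047497055846 [-0.38188237  0.28836505  0.73390272]
to [0.481, -0.232, 0.095] 0 shift [ 0.006 -0.005  0.224] turn [ 0.  0. -0.]
```

>>> apply_moves(rows=[[[0.006, -0.004, 0.1], [0, 0, 0]], [[0.006, -0.004, 0.2], [0, 0, 0]], [[0.006, -0.004, 0.224], [0, 0, 0]], [[0.006, -0.004, 0.224], [0, 0, 0]]])

```text
clock: 45.42
tcp_pos: [0.4814, -0.232, 0.0952]
orientation: [2.22, 2.221, 0.001]
contact_force: [0.4, -0.8, 0.7]
grip_width: 0.0001
gripper_force: 0.0
```

>>> apply_moves(rows=[[[0, 0, 0.01], [0, 0, 0]], [[0, 0, 0.02], [0, 0, 0]], [[0, 0, 0.03], [0, 0, 0]], [[0, 0, 0.03], [0, 0, 0]]])

```text
clock: 45.92
tcp_pos: [0.4816, -0.2319, 0.0871]
orientation: [2.219, 2.222, 0.001]
contact_force: [0.6, -0.5, 3.5]
grip_width: 0.0002
gripper_force: 1.8
```

>>> apply_moves(rows=[[[0, 0, 0.01], [0, 0, 0]], [[0, 0, 0.016], [0, 0, 0]], [[0, 0, 0.016], [0, 0, 0]]])

```text
clock: 46.3
tcp_pos: [0.4818, -0.232, 0.0847]
orientation: [2.22, 2.221, 0.004]
contact_force: [-5.1, 3.5, 26.1]
grip_width: 0.0001
gripper_force: 13.1
```

26 N means the button is bottomed (spring 3.5 N at 4 mm, 5 N at full). Release and retreat.

>>> apply_moves(rows=[[[0, 0, -0.1], [0, 0, 0]], [[0, 0, -0.3], [0, 0, 0]], [[0, 0, -0.45], [0, 0, 0]], [[0, -0.5, -0.5], [0, 0, 0]], [[0, -0.5, -0.5], [0, 0, 0]], [[0, -0.5, -0.5], [0, 0, 0]], [[0, -0.5, -0.5], [0, 0, 0]]])

```text
clock: 47.18
tcp_pos: [0.3564, -0.2314, 0.2078]
orientation: [2.22, 2.223, 0.002]
contact_force: [0.4, 0.6, 0.2]
grip_width: 0.0
gripper_force: 0.0
```

```bash
python3 - <<'E'
from h import *
o=telemetry.get_obs();print(o['tcp_pos'],o['contact_force'])
f=snap('top');im=f['frame'];s=snap('side')
out=np.hstack([cv2.resize(im[200:320,395:535],(400,400),interpolation=cv2.INTER_CUBIC),cv2.resize(s['frame'][130:230,280:380],(400,400),interpolation=cv2.INTER_CUBIC)])
cv2.imwrite('pics/e.png',out[:,:,::-1])
E
```

```text
[ 0.35636999 -0.23140806  0.207843  ] [0.40634689 0.58646734 0.19576089]
```

View pics/e.png

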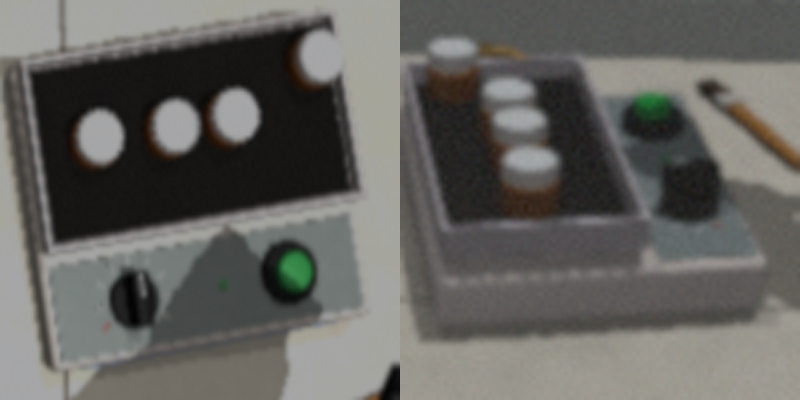

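The four jars stand on the mat, the pointer at crop (140,285) is unchanged at four clicks, and the green button at (296,270) is up again. Handing in.

```bash
python3 -c "
from bench import job
print(job.hand_in())"
```

```text
the job is handed in; nothing more can be done
None
```

I handed the job in at about 47 s: timer turned back to zero, all four jars upright on the platform (one knocked into the back right corner but within the limits), timer set to four clicks, and the start button pressed and up again; the verdict was not shown.

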